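Clear the workshop bench after the fitting lesson

ROBOT

A 6-joint arm with a two-finger parallel gripper is mounted at the origin on the work surface. World frame = base frame: x ahead of the robot, y to its left, z up, the work surface at z = 0. Lengths are in m, angles in degrees, forces in N, time in s.
With the tool pointing down it reaches from about 0.325 to 0.9 m from the base axis. Payload 6.1 kg.
Tool frame: the origin (TCP) lies between the finger pads; the fingertips stand 25 mm ahead of it and the grasp point (between the pads) lies 6 mm ahead of it (tip_extent is the distance from the TCP to the fingertips, in m); y points along the fingers, z is the direction in which the jaws open and shut, and the axes are right-handed (so a half turn about y gives the same grasp; the last joint's range is limited). The gripper opens to 85 mm and grips with 20 to 120 N. Pads are 22 mm wide; open, the fingers measure 114 mm over their backs; the gripper's body (76 mm by 85 mm) begins 54 mm behind the grasp point. The pads swing forward as they close: fully open they stand 13 mm farther back than shut.
Start: joints at [-77.412, 12.628, 87.462, -0, 79.91, -7.225], TCP at [0.212, -0.588, 0.256] pointing down, gripper open.
Joint ranges: [-170.65, 170.65], [-52.31, 119.04], [5.05, 147.46], [-71.25, 251.25], [11.57, 151.72], [-153.62, 153.62]. Speed limits (degrees/s): [147.25, 147.25, 172.46, 180, 180, 180].

INTERFACE

Orientations are given as a 3x3 rotation matrix whose columns are the frame's x, y, z axes.
In Python, from rig import get_obs, camera, close_job, tip_extent gives the robot as it stands.
- The arm moves only by the tool step_arm, never from a script. Its argument "commands" is a list of rows, each an object of numbers: "x", "y", "z": the shift along the tool's x, y, z in cm; "twist": the turn about the tool's y in degrees; "gripper": the gripper command: -1 is shut, 1 is fully open, values between are in proportion. In form: [{"x": .., "y": .., "z": .., "twist": .., "gripper": ..}, ...]. A call has 1 to 12 rows; each row shifts and turns the commanded pose from where the row before left it, along the tool's axes as they then stand; what a row does not reach is not made up. A row lasts 1/8 s, in which the tool goes at most 62.5 mm and 10.7 degrees, less where a joint would pass 70% of its speed; a pose out of reach is approached as far as the arm can. A call is refused whole if a number of a shift passes 6.25 or a number of a turn 10.7, either way. A call with a gripper value outside its range is refused whole. The fingers move at their own pace and stop on an object; "force" is the grip in N (left out, the last holds). Time passes only in rows, so rows that do not move let the fingers close. It gives the time, the measured TCP pose, the force and the opening at its end, in the units of the state.
- get_obs(): the state, without advancing time (a new reading comes with each control period).
- camera(name): name is "scene" or "side" or "wrist"; returns a dict with "color" (400x640x3 uint8, blue, green, red), "K" (3x3 intrinsics, pixels), "D" ([k1, k2, p1, p2, k3] as OpenCV has them; the pictures are not rectified), "pose" (4x4, takes a point from camera to world coordinates). Camera axes: x right, y up, looking along -z (the intrinsics and any distortion apply to the point x, -y, -z); pixel columns grow to the right and rows downward; lengths in m; the calibration is good to about 2 mm. A picture is of the moment at which its call begins. There is no depth.
- close_job(): hands the job in, once; it reports no verdict.
The state is a dict: "clock": time; "joints": joint angles; "qvel": joint speeds; "effort": joint torques, N m; "tool_pos": TCP position; "tool_rot": TCP orientation; "wrist_force": force on the tool from outside, world axes, zero at the start; "ft_torque": the same for the moment, N m; "grip_width": finger opening in m.
Only numpy, scipy, OpenCV 4.12 (cv2) and the standard library are available. Lean on these libraries where they do the work, as an engineer would, in place of code of your own. Each camera call takes 0.05 s, during which the arm holds its last target. There are 200 camera calls.

TASK

Clear the bench after the lesson: put the clamping set back on its upright stud, first the plain spacer sleeve, then the washer, then the flanged bushing with its flange down, each let go fully home before the next. Sort whatever hand tools are lying about, lying flat inside their own containers: screwdrivers in the oblong tray, spanners in the square bin, V-blocks side by side, not stacked, in the round dish. Leave the tape, the oil bottle and the tin where they stand.

Things in the scene. Friction and masses are not known exactly. Their poses are not given: they have to be found in the camera images.
- stand: Fixed upright threaded stud on a square dark steel base plate (100 x 100 x 12 mm). The stud is 16 mm thick and rises 58 mm above the plate (top at z = 70 mm), its top 6 mm tapering to 10 mm. Origin: under the centre of the plate, on the stud's axis; z up.
- tray: Fixed oblong open grey tray, 140 (x) x 210 (y) x 40 mm high outside, walls and floor 5 mm. Origin: centre of the underside. Where it stands changes: the stand, the tray, the bin and the dish swap places.
- bin: Fixed square open grey bin, 165 x 165 x 55 mm high outside, walls and floor 5 mm. Origin: centre of the underside.
- dish: Fixed round open steel dish, 35 mm high, 160 mm across outside at the foot and 180 mm at the rim, wall 4 mm, floor 5 mm thick. Origin: centre of the underside.
- sleeve: Spacer sleeve: plain steel tube standing on end, 40 mm outside, 26 mm hole, 26 mm high. Origin: centre of the underside; z is the hole's axis.
- washer: Thick steel washer lying flat, 48 mm outside, 26 mm hole, 10 mm thick. Origin: centre of the underside; z is the hole's axis.
- bushing: Brass flanged bushing standing on its flange: flange 50 mm across and 6 mm thick at the bottom, above it a 36 mm tube; 22 mm high in all, 26 mm hole. Origin: centre of the flange's underside; z is the hole's axis.
- driver1: Screwdriver, 140 mm long, lying along its x axis. Wooden square handle with rounded edges, 24 x 24 mm and 75 mm long, from x = -70 to x = +5 mm; thin steel shaft (7 mm) from there to the tip at x = +70 mm. Origin: at the middle of the length, on the underside (12 mm below the handle's axis). Heavy end is the handle: grip it at about x = -30 mm, across y. May be absent.
- driver2: Screwdriver, 140 mm long, lying along its x axis. Wooden square handle with rounded edges, 24 x 24 mm and 75 mm long, from x = -70 to x = +5 mm; thin steel shaft (7 mm) from there to the tip at x = +70 mm. Origin: at the middle of the length, on the underside (12 mm below the handle's axis). Heavy end is the handle: grip it at about x = -30 mm, across y. May be absent.
- spanner1: Steel spanner, 125 mm long, lying flat along its x axis, 10 mm thick: ring end (29 mm wide) at -x, open jaw (31 mm wide) at +x, straight shank 14 mm wide and 9 mm thick between x = -33 and +36 mm. Origin: middle of the shank, on the underside. Grip it there across y. May be absent.
- spanner2: Steel spanner, 125 mm long, lying flat along its x axis, 10 mm thick: ring end (29 mm wide) at -x, open jaw (31 mm wide) at +x, straight shank 14 mm wide and 9 mm thick between x = -33 and +36 mm. Origin: middle of the shank, on the underside. Grip it there across y. May be absent.
- vblock1: Steel V-block, 64 mm long (x), 32 mm wide (y), 30 mm high, with a V groove along x in its top. Origin: centre of the underside. Grip it across y by its upright sides. 0.2 to 0.4 kg. May be absent.
- vblock2: Steel V-block, 64 mm long (x), 32 mm wide (y), 30 mm high, with a V groove along x in its top. Origin: centre of the underside. Grip it across y by its upright sides. 0.2 to 0.4 kg. May be absent.
- tape: Bystander: roll of tape lying flat, 100 mm across, 24 mm high, on the robot's right. Origin: centre of the underside.
- oiler: Bystander: grey plastic oil bottle standing upright, 56 mm across, 130 mm high, beyond the work. Origin: centre of the underside.
- tin: Bystander: closed aluminium tin, 70 x 100 x 28 mm, on the robot's left. Origin: centre of the underside.

How it is judged:
By the outcome, as a careful person would: the job done as asked, in the order asked, and still so for the second after the job is handed in, with the robot touching nothing.
Of driver1, spanner1, driver2, spanner2, vblock1, vblock2 only 4 to 6 are there at a start; the rules pass over those that are not, and their reading is None.
At some moment in a run one of driver1, spanner1, driver2, spanner2, vblock1, vblock2 may be knocked a few centimetres aside while the robot is not near it.
It also fails if it takes over 210 s, if anything falls off the work surface, if the arm or the gripper's body presses on something with over 40 N, if the wrist force passes 120 N, or if a joint passes its speed limit or range.

## Working session

There is one attempt and no reset: what is moved stays moved. The work goes in short steps, Python scripts to look and compute and a tool call to move; the robot and the scene stay as the last step left them, time stands still between calls to the robot, and variables do not carry over. Pictures are saved under pics/ and viewed, about 12 in all and at most 16, crops included, and the job is handed in when it is done.

Besides the shell and the picture viewer there is one more tool, called after "Emit:" as a command line: name --argument value ..., lists and objects as JSON in quotes. step_arm: Moves the arm, as the interface text tells. Its arguments: {"type":"object","properties":{"commands":{"type":"array","items":{"type":"object","properties":{"x":{"type":"number"},"y":{"type":"number"},"z":{"type":"number"},"twist":{"type":"number"},"gripper":{"type":"number"}}}},"force":{"type":"number"}},"required":["commands"]}

```bash
mkdir -p pics; ls; cat > h.py <<'E'
import numpy as np, cv2
from rig import get_obs, camera, close_job, tip_extent
def snap(name, fn):
    c=camera(name); cv2.imwrite('pics/'+fn,c['color']); np.savez('pics/'+fn+'.npz',K=c['K'],D=c['D'],pose=c['pose']); return c
def px2w(fn,uv,z):
    d=np.load('pics/'+fn+'.npz'); p=cv2.undistortPoints(np.array(uv,float).reshape(-1,1,2),d['K'],d['D']).reshape(-1,2)
    z=np.broadcast_to(z,len(p)); out=[]
    for (a,b),zz in zip(p,z):
        r=d['pose'][:3,:3]@np.array([a,-b,-1]); o=d['pose'][:3,3]; out.append(o+r*(zz-o[2])/r[2])
    return np.array(out)
def w2px(fn,P):
    d=np.load('pics/'+fn+'.npz'); q=(np.array(P,float)-d['pose'][:3,3])@d['pose'][:3,:3]
    q=q*[1,-1,-1]
    return cv2.projectPoints(q.reshape(-1,1,3),np.zeros(3),np.zeros(3),d['K'],d['D'])[0].reshape(-1,2)
def rect(fn,x0,x1,y0,y1,z,s,out):
    # top-down view at plane z: s px per m ; rows: x from x1 (top) down; cols: y from y1 (left) to y0
    im=cv2.imread('pics/'+fn); W=int((y1-y0)*s);H=int((x1-x0)*s)
    c,r=np.meshgrid(np.arange(W),np.arange(H)); P=np.stack([x1-r/s,y1-c/s,np.full(c.shape,z)],-1).reshape(-1,3)
    m=w2px(fn,P).reshape(H,W,2).astype(np.float32)
    cv2.imwrite('pics/'+out,cv2.remap(im,m[...,0],m[...,1],cv2.INTER_CUBIC))
E
python3 - <<'E'
from h import *
for n in ['scene','side','wrist']:
    c=snap(n,n+'0.png'); print(n,c['pose'].round(3).tolist(),c['K'].round(1).tolist(),c['D'])
o=get_obs(); print(o, tip_extent)
a=[cv2.imread(f'pics/{n}0.png') for n in ['scene','side']]
cv2.imwrite('pics/ab.png',cv2.resize(np.vstack(a),None,fx=.75,fy=.75))
E
```

```text
pics
scene [[0.087, -0.755, 0.65, 1.307], [0.996, 0.067, -0.056, -0.08], [-0.001, 0.652, 0.758, 0.907], [0.0, 0.0, 0.0, 1.0]] [[363.0, 0.0, 320.3], [0.0, 363.0, 196.8], [0.0, 0.0, 1.0]] [-0.05854663  0.          0.          0.          0.        ]
side [[-0.962, 0.177, -0.206, 0.288], [-0.271, -0.665, 0.696, 0.86], [-0.014, 0.725, 0.688, 0.906], [0.0, 0.0, 0.0, 1.0]] [[431.9, 0.0, 310.8], [0.0, 431.9, 193.7], [0.0, 0.0, 1.0]] [-0.07398554  0.          0.          0.          0.        ]
wrist [[0.339, 0.895, 0.291, 0.286], [-0.941, 0.323, 0.102, -0.561], [-0.003, -0.308, 0.951, 0.374], [0.0, 0.0, 0.0, 1.0]] [[301.4, 0.0, 320.0], [0.0, 301.4, 198.3], [0.0, 0.0, 1.0]] [-0.01238287  0.          0.          0.          0.        ]
{'clock': 0.15, 'joints': array([-7.74121396e+01,  1.26654876e+01,  8.75101998e+01, -1.73615370e-03,
        7.99103595e+01, -7.22361897e+00]), 'qvel': array([-0.03154562, -0.18094022, -0.22639147, -0.02443704,  0.07278857,
        0.02024761]), 'effort': array([ 1.94526401e-03, -4.97483861e+01, -3.89904356e+01, -1.06065536e-04,
        7.15117349e-03, -3.18620846e-05]), 'tool_pos': array([ 0.21173744, -0.58758919,  0.25544845]), 'tool_rot': array([[-9.40811105e-01, -3.56413366e-04,  3.38931170e-01],
       [-3.38931320e-01,  1.45920173e-03, -9.40809987e-01],
       [-1.59251696e-04, -9.99998872e-01, -1.49363285e-03]]), 'wrist_force': array([ 0.1731713 , -0.54688496,  0.15188818]), 'ft_torque': array([ 0.02323825, -0.01329218,  0.0016218 ]), 'grip_width': 0.08551908910174923} 0.025
```

View pics/scene0.png

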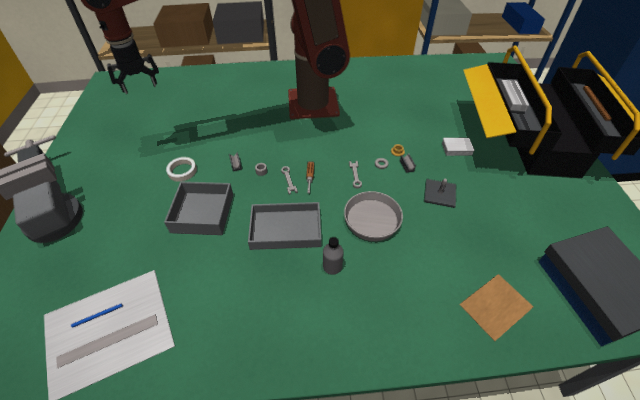

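View pics/side0.png

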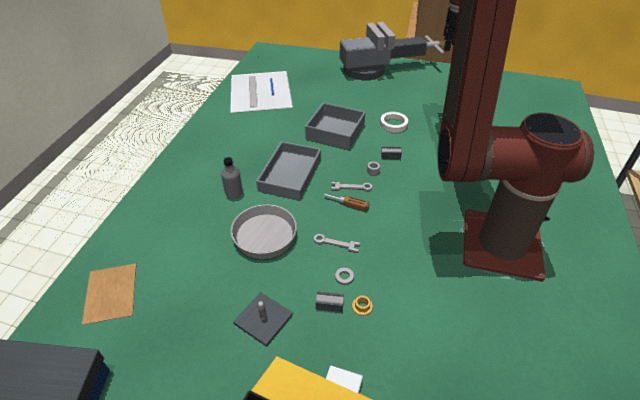

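```bash
python3 - <<'E'
from h import *
n=['bin','tray','dish','stand','vbA','sleeve','spA','driver','spB','washer','bushing','vbB','tape','tin','oiler']
uv=[(199,208),(285,226),(373,216),(441,192),(236,161),(261,168),(289,179),(310,177),(355,173),(381,163),(398,149),(408,162),(182,169),(458,146),(333,268)]
for a,b in zip(n,px2w('scene0.png',uv,0.01)): print(a,b.round(3))
E
```

```text
bin [ 0.551 -0.405  0.01 ]
tray [ 0.646 -0.132  0.01 ]
dish [0.631 0.143 0.01 ]
stand [0.552 0.386 0.01 ]
vbA [ 0.343 -0.3    0.01 ]
sleeve [ 0.387 -0.21   0.01 ]
spA [ 0.449 -0.114  0.01 ]
driver [ 0.446 -0.042  0.01 ]
spB [0.441 0.115 0.01 ]
washer [0.399 0.214 0.01 ]
bushing [0.332 0.292 0.01 ]
vbB [0.403 0.311 0.01 ]
tape [ 0.367 -0.489  0.01 ]
tin [0.334 0.521 0.01 ]
oiler [ 0.803 -0.002  0.01 ]
```

Emit:
step_arm --commands '[{"twist":10,"y":-1},{"twist":9.8,"y":-1},{"y":-2,"x":-3,"z":-5},{"y":-2,"x":-3,"z":-5},{"y":-2,"x":-3,"z":-5},{"x":-3,"z":-5},{"x":-3,"z":-5},{"x":-3,"z":-5},{"x":-3,"z":-5},{"x":-3,"z":-5},{"x":-2,"z":-5},{"z":-5}]'

```text
$.commands[0]: bad value
```

Emit:
step_arm --commands '[{"z":-5},{"z":-3},{}]'

```text
$.commands[0]: bad value
```

```bash
python3 - <<'E'
from h import *
o=get_obs(); print(o['clock'],o['joints'],o['tool_pos'],o['tool_rot'])
snap('wrist','w1.png'); 
im=cv2.imread('pics/w1.png'); cv2.imwrite('pics/w1b.png',cv2.resize(im,(800,500)))
E
```

```text
0.15 [-7.74121396e+01  1.26654876e+01  8.75101998e+01 -1.73615370e-03
  7.99103595e+01 -7.22361897e+00] [ 0.21173744 -0.58758919  0.25544845] [[-9.40811105e-01 -3.56413366e-04  3.38931170e-01]
 [-3.38931320e-01  1.45920173e-03 -9.40809987e-01]
 [-1.59251696e-04 -9.99998872e-01 -1.49363285e-03]]
```

View pics/w1b.png

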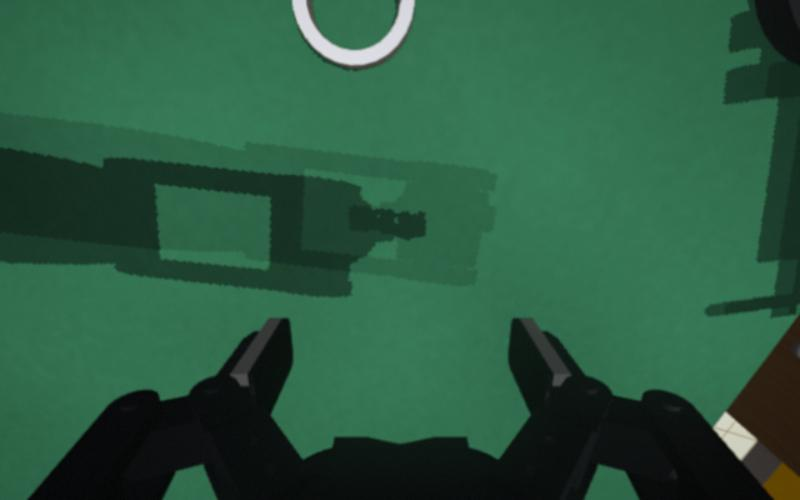

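Emit:
step_arm --commands '[{"x":0,"y":-1,"z":0,"twist":10,"gripper":1},{"x":0,"y":-1,"z":0,"twist":9.8,"gripper":1},{"x":-3,"y":-2,"z":-5,"twist":0,"gripper":1},{"x":-3,"y":-2,"z":-5,"twist":0,"gripper":1},{"x":-3,"y":-2,"z":-5,"twist":0,"gripper":1},{"x":-3,"y":-2,"z":-5,"twist":0,"gripper":1},{"x":-3,"y":0,"z":-5,"twist":0,"gripper":1},{"x":-2,"y":0,"z":-5,"twist":0,"gripper":1},{"x":0,"y":0,"z":-5,"twist":0,"gripper":1},{"x":0,"y":0,"z":-5,"twist":0,"gripper":1},{"x":0,"y":0,"z":-3,"twist":0,"gripper":1},{"x":0,"y":0,"z":0,"twist":0,"gripper":1}]'

```text
clock: 1.7
tool_pos: [0.3818, -0.1564, 0.3566]
tool_rot: [[-1.0, 0.001, 0.003], [-0.003, -0.0, -1.0], [-0.001, -1.0, 0.0]]
wrist_force: [-0.7, 0.0, 0.3]
grip_width: 0.0853
```

```bash
cat >> h.py <<'E'
def st():
    o=get_obs(); R=o['tool_rot']; print('t',round(o['clock'],2),'tcp',o['tool_pos'].round(4),'yaw',round(float(np.degrees(np.arctan2(-R[1,0],-R[0,0]))),2),'tilt',R[:2,1].round(4),'j',o['joints'].round(0),'F',o['wrist_force'].round(1),'w',round(float(o['grip_width']),4))
E
python3 - <<'E'
from h import *
st()
snap('wrist','w1.png'); 
im=cv2.imread('pics/w1.png'); cv2.imwrite('pics/w1b.png',cv2.resize(im,(800,500)))
E
```

```text
t 1.7 tcp [ 0.3818 -0.1564  0.3566] yaw 0.19 tilt [ 0.0009 -0.0003] j [-33. -21. 108.   0.  92.  57.] F [-0.7  0.   0.3] w 0.0853
```

View pics/w1b.png

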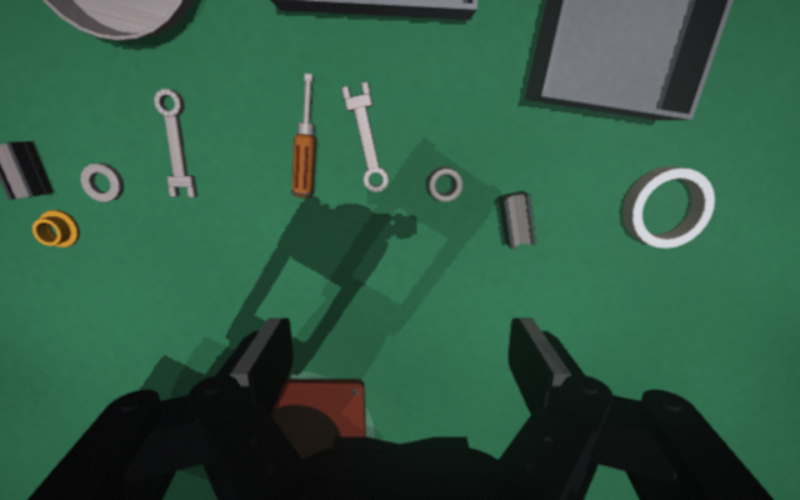

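```bash
cat >> h.py <<'E'
def tiles(items,out,s=1400,h=.07,cols=4):
    ts=[]
    for fn,x,y,z in items:
        rect(fn,x-h,x+h,y-h,y+h,z,s,'_t.png'); t=cv2.imread('pics/_t.png'); t=np.ascontiguousarray(t)
        H=t.shape[0]
        for k in np.arange(-h,h+1e-6,.01):
            a=int(round((k+h)*s)); L=8 if abs(k/.05-round(k/.05))>.01 else 18
            cv2.line(t,(a,0),(a,L),(255,255,255),1); cv2.line(t,(0,a),(L,a),(255,255,255),1)
        cv2.rectangle(t,(0,0),(H-1,H-1),(0,0,255),1); ts.append(t)
    while len(ts)%cols: ts.append(np.zeros_like(ts[0]))
    cv2.imwrite('pics/'+out,np.vstack([np.hstack(ts[i:i+cols]) for i in range(0,len(ts),cols)]))
E
python3 - <<'E'
from h import *
n=['sleeve','washer','bush','vbA','vbB','spA','spB','drv']
uv=np.array([(446,185),(101,182),(56,229),(515,219),(22,168),(366,137),(174,145),(304,135)])/1.25
z=[.026,.01,.015,.03,.03,.01,.01,.02]
P=px2w('w1.png',uv,z)
for a,b in zip(n,P): print(a,b.round(4))
tiles([('w1.png',*p) for p in P],'t1.png')
E
```

```text
sleeve [ 0.394  -0.2108  0.026 ]
washer [0.3945 0.2143 0.01  ]
bush [0.3355 0.2832 0.015 ]
vbA [ 0.3538 -0.2958  0.03  ]
vbB [0.4139 0.2892 0.03  ]
spA [ 0.4482 -0.1156  0.01  ]
spB [0.4388 0.1151 0.01  ]
drv [ 0.4505 -0.0445  0.02  ]Traceback (most recent call last):
  File "<stdin>", line 7, in <module>
  File "h.py", line 33, in tiles
    cv2.imwrite('pics/'+out,np.vstack([np.hstack(ts[i:i+cols]) for i in range(0,len(ts),cols)]))
                                       ~~~~~~~~~^^^^^^^^^^^^^^
    return _nx.concatenate(arrs, 1, dtype=dtype, casting=casting)
           ~~~~~~~~~~~~~~~^^^^^^^^^^^^^^^^^^^^^^^^^^^^^^^^^^^^^^^
ValueError: all the input array dimensions except for the concatenation axis must match exactly, but along dimension 0, the array at index 0 has size 196 and the array at index 2 has size 195
```

```bash
sed -i 's/W=int((y1-y0)\*s);H=int((x1-x0)\*s)/W=round((y1-y0)*s);H=round((x1-x0)*s)/' h.py
python3 - <<'E'
from h import *
uv=np.array([(446,185),(101,182),(56,229),(515,219),(22,168),(366,137),(174,145),(304,135)])/1.25
z=[.026,.01,.015,.03,.03,.01,.01,.02]
P=px2w('w1.png',uv,z)
tiles([('w1.png',*p) for p in P],'t1.png')
E
```

```text
(no output)
```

View pics/t1.png

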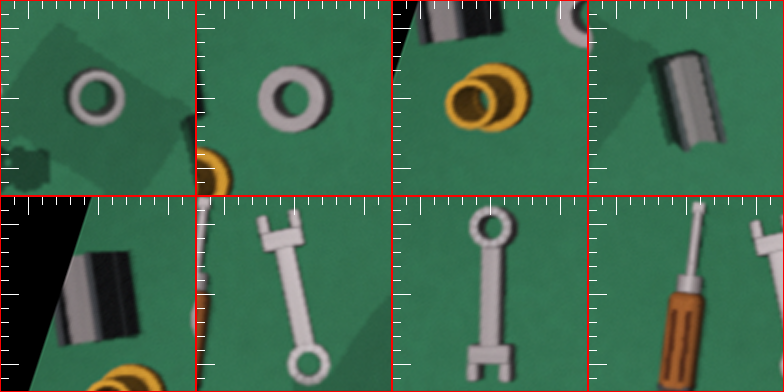

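Emit:
step_arm --commands '[{"x":-1.3,"y":3,"z":5.3,"twist":0,"gripper":1},{"x":0,"y":5,"z":0,"twist":0,"gripper":1},{"x":0,"y":5,"z":0,"twist":0,"gripper":1},{"x":0,"y":5,"z":0,"twist":0,"gripper":1},{"x":0,"y":5,"z":0,"twist":0,"gripper":1},{"x":0,"y":4,"z":0,"twist":0,"gripper":1},{"x":0,"y":3,"z":0,"twist":0,"gripper":1},{"x":0,"y":2.2,"z":0,"twist":0,"gripper":1},{"x":0,"y":0,"z":0,"twist":0,"gripper":1},{"x":0,"y":0,"z":0,"twist":0,"gripper":1}]'

```text
clock: 3.0
tool_pos: [0.3951, -0.2119, 0.0349]
tool_rot: [[-1.0, 0.001, -0.001], [0.001, -0.001, -1.0], [-0.001, -1.0, 0.001]]
wrist_force: [-0.5, -0.2, 0.7]
grip_width: 0.0853
```

Emit:
step_arm --commands '[{"x":0,"y":0,"z":0,"twist":0,"gripper":-1},{"x":0,"y":0,"z":0,"twist":0,"gripper":-1},{"x":0,"y":0,"z":0,"twist":0,"gripper":-1},{"x":0,"y":0,"z":0,"twist":0,"gripper":-1},{"x":0,"y":0,"z":0,"twist":0,"gripper":-1},{"x":0,"y":0,"z":0,"twist":0,"gripper":-1}]' --force 40

```text
clock: 3.75
tool_pos: [0.3953, -0.2113, 0.0353]
tool_rot: [[-1.0, 0.001, 0.0], [-0.0, -0.001, -1.0], [-0.001, -1.0, 0.001]]
wrist_force: [-1.5, 0.4, 6.6]
grip_width: 0.0383
```

Emit:
step_arm --commands '[{"x":0,"y":-3,"z":0,"twist":0,"gripper":-1},{"x":0,"y":-5,"z":0,"twist":0,"gripper":-1},{"x":0,"y":-5,"z":-3,"twist":0,"gripper":-1},{"x":-0.7,"y":-5,"z":-6,"twist":0,"gripper":-1},{"x":-0.7,"y":-4,"z":-6,"twist":0,"gripper":-1},{"x":-0.7,"y":-4,"z":-6,"twist":0,"gripper":-1},{"x":-0.7,"y":0,"z":-6,"twist":0,"gripper":-1},{"x":-0.7,"y":0,"z":-6,"twist":0,"gripper":-1},{"x":-0.7,"y":0,"z":-6,"twist":0,"gripper":-1},{"x":-0.7,"y":0,"z":-6,"twist":0,"gripper":-1},{"x":-0.7,"y":0,"z":-6,"twist":0,"gripper":-1},{"x":-0.7,"y":0,"z":-5.6,"twist":0,"gripper":-1}]'

```text
clock: 5.25
tool_pos: [0.4539, 0.3286, 0.2732]
tool_rot: [[-1.0, 0.0, 0.001], [-0.001, -0.0, -1.0], [-0.0, -1.0, 0.0]]
wrist_force: [0.9, -0.7, -0.6]
grip_width: 0.0381
```

Emit:
step_arm --commands '[{"x":0,"y":0,"z":0,"twist":0,"gripper":-1},{"x":0,"y":0,"z":0,"twist":0,"gripper":-1}]'

```text
clock: 5.5
tool_pos: [0.4538, 0.3262, 0.2727]
tool_rot: [[-1.0, -0.001, 0.001], [-0.001, -0.001, -1.0], [0.001, -1.0, 0.001]]
wrist_force: [0.1, -0.1, -1.1]
grip_width: 0.0383
```

```bash
python3 - <<'E'
from h import *
st()
snap('wrist','w2.png'); 
im=cv2.imread('pics/w2.png'); cv2.imwrite('pics/w2b.png',cv2.resize(im,(800,500)))
E
```

```text
t 5.5 tcp [0.4538 0.3262 0.2727] yaw 0.07 tilt [-0.001  -0.0011] j [ 28.   3.  96.  -0.  81. 118.] F [ 0.1 -0.1 -1.1] w 0.0383
```

View pics/w2b.png

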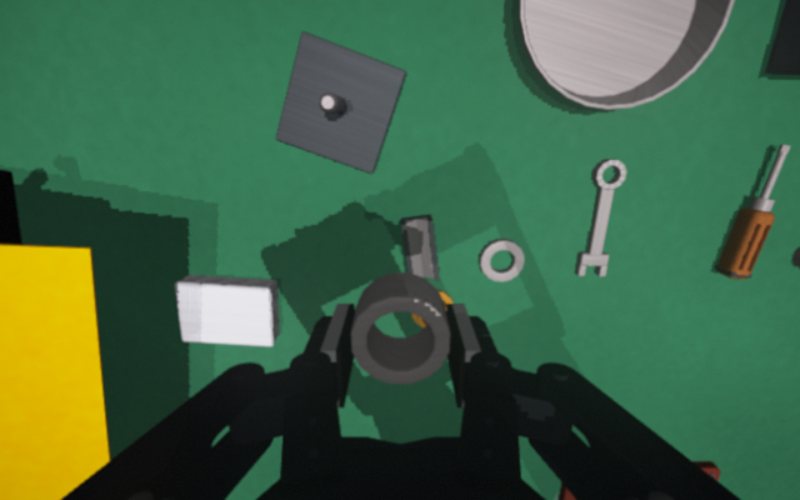

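```bash
python3 - <<'E'
from h import *
c=px2w('w2.png',np.array([(303,32),(406,72),(374,173),(277,139)])/1.25,.012)
print(c.round(4), c.mean(0).round(4)); print(px2w('w2.png',np.array([(329,102)])/1.25,.07))
n=['washer','bushflange','spB ringc','spB jaw','vbB']
print(px2w('w2.png',np.array([(502,260),(610,174),(593,270)])/1.25,.01))
E
```

```text
[[0.6126 0.4132 0.012 ]
 [0.5797 0.3207 0.012 ]
 [0.4876 0.352  0.012 ]
 [0.5202 0.4455 0.012 ]] [0.55   0.3829 0.012 ]
[[0.55055557 0.3828944  0.07      ]]
[[0.39501734 0.21624267 0.01      ]
 [0.48690079 0.11514511 0.01      ]
 [0.3834999  0.11588797 0.01      ]]
```

Emit:
step_arm --commands '[{"x":-4.8,"y":0,"z":-2.9,"twist":0,"gripper":-1},{"x":-4.8,"y":0,"z":-2.8,"twist":0,"gripper":-1},{"x":0,"y":5,"z":0,"twist":0,"gripper":-1},{"x":0,"y":5,"z":0,"twist":0,"gripper":-1},{"x":0,"y":5,"z":0,"twist":0,"gripper":-1},{"x":0,"y":0,"z":0,"twist":0,"gripper":-1},{"x":0,"y":0,"z":0,"twist":0,"gripper":-1}]'

```text
clock: 6.42
tool_pos: [0.5517, 0.3831, 0.1258]
tool_rot: [[-1.0, 0.003, -0.001], [0.001, 0.001, -1.0], [-0.003, -1.0, -0.001]]
wrist_force: [-0.5, 0.1, -0.2]
grip_width: 0.038
```

Emit:
step_arm --commands '[{"x":0.1,"y":2,"z":0,"twist":0,"gripper":-1},{"x":0,"y":2,"z":0,"twist":0,"gripper":-1},{"x":0,"y":2,"z":0,"twist":0,"gripper":-1},{"x":0,"y":1,"z":0,"twist":0,"gripper":-1},{"x":0,"y":0.5,"z":0,"twist":0,"gripper":-1},{"x":0,"y":0.2,"z":0,"twist":0,"gripper":-1},{"x":0,"y":0,"z":0,"twist":0,"gripper":-1},{"x":0,"y":0,"z":0,"twist":0,"gripper":-1}]'

```text
clock: 7.42
tool_pos: [0.5496, 0.3837, 0.0474]
tool_rot: [[-1.0, 0.001, 0.0], [-0.0, 0.0, -1.0], [-0.001, -1.0, -0.0]]
wrist_force: [-3.4, -1.6, 5.9]
grip_width: 0.038
```

Emit:
step_arm --commands '[{"x":0,"y":0,"z":0,"twist":0,"gripper":0.6},{"x":0,"y":0,"z":0,"twist":0,"gripper":0.6},{"x":0,"y":0,"z":0,"twist":0,"gripper":0.6},{"x":0,"y":-2,"z":0,"twist":0,"gripper":0.6},{"x":0,"y":-4,"z":0,"twist":0,"gripper":1},{"x":0,"y":-6,"z":0,"twist":0,"gripper":1},{"x":5,"y":-2,"z":5,"twist":0,"gripper":1},{"x":5,"y":0,"z":5,"twist":0,"gripper":1},{"x":5.5,"y":0,"z":6,"twist":0,"gripper":1},{"x":0,"y":0,"z":0.7,"twist":0,"gripper":1},{"x":0,"y":0,"z":0,"twist":0,"gripper":1},{"x":0,"y":0,"z":0,"twist":0,"gripper":1}]'

```text
clock: 8.93
tool_pos: [0.422, 0.2445, 0.1846]
tool_rot: [[-1.0, 0.003, 0.0], [-0.0, 0.001, -1.0], [-0.003, -1.0, -0.001]]
wrist_force: [0.4, 0.3, 0.5]
grip_width: 0.0856
```

```bash
python3 - <<'E'
from h import *
st()
snap('wrist','w3.png')
snap('side','s3.png')
a=cv2.resize(cv2.imread('pics/w3.png'),(800,500))[:330]
b=cv2.resize(cv2.imread('pics/s3.png')[200:400,180:480],(405,270))
c=np.zeros((600,800,3),np.uint8); c[:330]=a; c[330:,:405]=b; cv2.imwrite('pics/w3b.png',c)
E
```

```text
t 8.93 tcp [0.422  0.2445 0.1846] yaw 0.02 tilt [0.0027 0.0012] j [ 21.  -3. 112.   0.  71. 111.] F [0.4 0.3 0.5] w 0.0856
```

View pics/w3b.png

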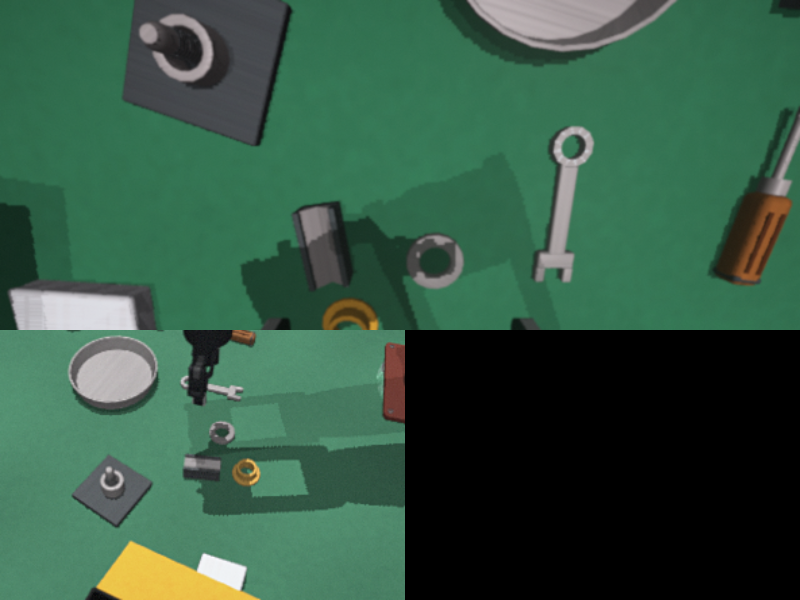

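```bash
python3 - <<'E'
from h import *
print('washer',px2w('w3.png',np.array([(435,262)])/1.25,.01).round(4))
print('stud,sleeve',px2w('w3.png',np.array([(150,36)])/1.25,.07).round(4),px2w('w3.png',np.array([(184,48)])/1.25,.038).round(4))
c=px2w('w3.png',np.array([(296,210),(338,203),(351,283),(312,290)])/1.25,.03); print('vbB',c.round(4),c.mean(0).round(4))
b=np.array([w2px('t1.png'.replace('t1','w1'),[[0.3355+(98-r)/1400,.2832+(98-q)/1400,.015]])[0] for q,r in [(80,104),(103,98)]])
print('bush top',px2w('w1.png',b[:1],.022).round(4),'flange',px2w('w1.png',b[1:],.006).round(4))
E
```

```text
washer [[0.3939 0.2159 0.01  ]]
stud,sleeve [[0.5493 0.3839 0.07  ]] [[0.5489 0.3825 0.038 ]]
vbB [[0.442  0.3218 0.03  ]
 [0.4472 0.2904 0.03  ]
 [0.3836 0.2834 0.03  ]
 [0.3775 0.3146 0.03  ]] [0.4126 0.3026 0.03  ]
bush top [[0.3332 0.2892 0.022 ]] flange [[0.3331 0.2881 0.006 ]]
```

Emit:
step_arm --commands '[{"x":2.8,"y":0,"z":2.8,"twist":0,"gripper":0.42},{"x":0,"y":3,"z":0,"twist":0,"gripper":0.42},{"x":0,"y":4,"z":0,"twist":0,"gripper":0.42},{"x":0,"y":4,"z":0,"twist":0,"gripper":0.42},{"x":0,"y":3,"z":0,"twist":0,"gripper":0.42},{"x":0,"y":1.6,"z":0,"twist":0,"gripper":0.42},{"x":0,"y":0,"z":0,"twist":0,"gripper":0.42},{"x":0,"y":0,"z":0,"twist":0,"gripper":0.42}]'

```text
clock: 10.02
tool_pos: [0.3935, 0.2161, 0.0282]
tool_rot: [[-1.0, 0.002, 0.0], [-0.0, 0.001, -1.0], [-0.002, -1.0, -0.001]]
wrist_force: [-0.0, 1.0, 0.4]
grip_width: 0.0607
```

Emit:
step_arm --commands '[{"x":0,"y":0,"z":0,"twist":0,"gripper":-1},{"x":0,"y":0,"z":0,"twist":0,"gripper":-1},{"x":0,"y":0,"z":0,"twist":0,"gripper":-1},{"x":0,"y":0,"z":0,"twist":0,"gripper":-1}]'

```text
clock: 10.52
tool_pos: [0.3937, 0.2161, 0.0291]
tool_rot: [[-1.0, 0.003, 0.0], [-0.0, 0.001, -1.0], [-0.003, -1.0, -0.001]]
wrist_force: [-2.2, 0.2, 7.5]
grip_width: 0.045
```

Emit:
step_arm --commands '[{"x":0,"y":-3,"z":0,"twist":0,"gripper":-1},{"x":0,"y":-4,"z":0,"twist":0,"gripper":-1},{"x":0,"y":-4,"z":0,"twist":0,"gripper":-1},{"x":-4,"y":0,"z":-4,"twist":0,"gripper":-1},{"x":-4,"y":0,"z":-4,"twist":0,"gripper":-1},{"x":-4,"y":0,"z":-4,"twist":0,"gripper":-1},{"x":-3.6,"y":0,"z":-4.7,"twist":0,"gripper":-1},{"x":0,"y":0,"z":0,"twist":0,"gripper":-1},{"x":0,"y":0,"z":0,"twist":0,"gripper":-1},{"x":0,"y":0,"z":0,"twist":0,"gripper":-1}]'

```text
clock: 11.78
tool_pos: [0.5478, 0.3818, 0.138]
tool_rot: [[-1.0, 0.0, -0.0], [0.0, 0.0, -1.0], [-0.0, -1.0, -0.0]]
wrist_force: [0.3, -1.0, -1.2]
grip_width: 0.0447
```

Emit:
step_arm --commands '[{"x":-0.2,"y":2,"z":-0.1,"twist":0,"gripper":-1},{"x":0,"y":2,"z":0,"twist":0,"gripper":-1},{"x":0,"y":1.5,"z":0,"twist":0,"gripper":-1},{"x":0,"y":1,"z":0,"twist":0,"gripper":-1},{"x":0,"y":0.5,"z":0,"twist":0,"gripper":-1},{"x":0,"y":0,"z":0,"twist":0,"gripper":-1},{"x":0,"y":0,"z":0,"twist":0,"gripper":-1}]'

```text
clock: 12.65
tool_pos: [0.5506, 0.3838, 0.0674]
tool_rot: [[-1.0, 0.001, 0.0], [-0.0, 0.0, -1.0], [-0.001, -1.0, -0.0]]
wrist_force: [-0.5, -0.1, -1.3]
grip_width: 0.0445
```

Emit:
step_arm --commands '[{"x":0,"y":0.1,"z":0,"twist":0,"gripper":-1},{"x":0,"y":0,"z":0,"twist":0,"gripper":-1},{"x":0,"y":0,"z":0,"twist":0,"gripper":0.6},{"x":0,"y":0,"z":0,"twist":0,"gripper":0.6},{"x":0,"y":0,"z":0,"twist":0,"gripper":0.6},{"x":0,"y":-3,"z":0,"twist":0,"gripper":0.6},{"x":0,"y":-5,"z":0,"twist":0,"gripper":0.6},{"x":5,"y":-4,"z":2,"twist":0,"gripper":0.6},{"x":5,"y":-2,"z":2,"twist":0,"gripper":0.6},{"x":5,"y":0,"z":3,"twist":0,"gripper":0.6},{"x":4,"y":0,"z":2,"twist":0,"gripper":0.6},{"x":0,"y":0,"z":0,"twist":0,"gripper":0.6}]'

```text
clock: 14.15
tool_pos: [0.3611, 0.2939, 0.2029]
tool_rot: [[-1.0, -0.001, 0.001], [-0.001, -0.001, -1.0], [0.001, -1.0, 0.001]]
wrist_force: [-0.0, 0.3, 0.7]
grip_width: 0.0681
```

```bash
python3 - <<'E'
from h import *
st()
snap('wrist','w4.png'); snap('side','s4.png')
tiles([('w4.png',.333,.289,.022),('w4.png',.55,.383,.048),('s4.png',.55,.383,.048),('w1.png',.333,.289,.022)],'t4.png')
E
```

```text
t 14.15 tcp [0.3611 0.2939 0.2029] yaw 0.05 tilt [-0.0012 -0.0006] j [ 29.  -7. 114.   0.  73. 119.] F [-0.   0.3  0.7] w 0.0681
```

View pics/t4.png

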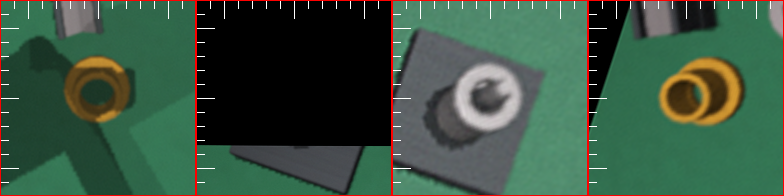

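Emit:
step_arm --commands '[{"x":2.6,"y":0,"z":0.5,"twist":0,"gripper":0.6},{"x":0,"y":4,"z":0,"twist":0,"gripper":0.6},{"x":0,"y":4,"z":0,"twist":0,"gripper":0.6},{"x":0,"y":4,"z":0,"twist":0,"gripper":0.6},{"x":0,"y":3,"z":0,"twist":0,"gripper":0.6},{"x":0,"y":1.6,"z":0,"twist":0,"gripper":0.6},{"x":0,"y":0,"z":0,"twist":0,"gripper":0.6},{"x":0,"y":0,"z":0,"twist":0,"gripper":-1},{"x":0,"y":0,"z":0,"twist":0,"gripper":-1},{"x":0,"y":0,"z":0,"twist":0,"gripper":-1},{"x":0,"y":0,"z":0,"twist":0,"gripper":-1},{"x":0,"y":0,"z":0,"twist":0,"gripper":-1}]'

```text
clock: 15.75
tool_pos: [0.339, 0.2907, 0.0392]
tool_rot: [[-1.0, 0.003, 0.001], [-0.001, 0.002, -1.0], [-0.003, -1.0, -0.002]]
wrist_force: [-0.9, -0.3, 4.6]
grip_width: 0.0339
```

Emit:
step_arm --commands '[{"x":0,"y":-3,"z":0,"twist":0,"gripper":-1},{"x":0,"y":-4,"z":0,"twist":0,"gripper":-1},{"x":0,"y":-4,"z":0,"twist":0,"gripper":-1},{"x":-4,"y":0,"z":-2,"twist":0,"gripper":-1},{"x":-5,"y":0,"z":-2,"twist":0,"gripper":-1},{"x":-5,"y":0,"z":-2,"twist":0,"gripper":-1},{"x":-4,"y":0,"z":-2,"twist":0,"gripper":-1},{"x":-3.3,"y":0,"z":-1.2,"twist":0,"gripper":-1},{"x":0,"y":0,"z":0,"twist":0,"gripper":-1},{"x":0,"y":0,"z":0,"twist":0,"gripper":-1}]'

```text
clock: 17.0
tool_pos: [0.5501, 0.3818, 0.1474]
tool_rot: [[-1.0, -0.001, 0.0], [-0.0, -0.0, -1.0], [0.001, -1.0, 0.0]]
wrist_force: [-1.0, -0.5, -0.9]
grip_width: 0.0336
```

```bash
python3 - <<'E'
from h import *
st()
snap('side','s5.png'); snap('scene','c5.png'); snap('wrist','w5.png')
a=[]
for f in ['s5.png','c5.png']:
    p=w2px(f,[[.55,.383,.07]])[0].astype(int); im=cv2.imread('pics/'+f); a.append(cv2.resize(im[p[1]-45:p[1]+45,p[0]-45:p[0]+45],(300,300),interpolation=cv2.INTER_CUBIC))
w=cv2.imread('pics/w5.png')[200:320,240:400]; a.append(cv2.resize(w,(200,150))); a[2]=np.pad(a[2],((0,150),(0,0),(0,0)))
cv2.imwrite('pics/t5.png',np.hstack(a))
E
```

```text
t 17.0 tcp [0.5501 0.3818 0.1474] yaw 0.01 tilt [-0.0008 -0.0003] j [ 28.  24.  86.   0.  71. 118.] F [-1.  -0.5 -0.9] w 0.0336
```

View pics/t5.png

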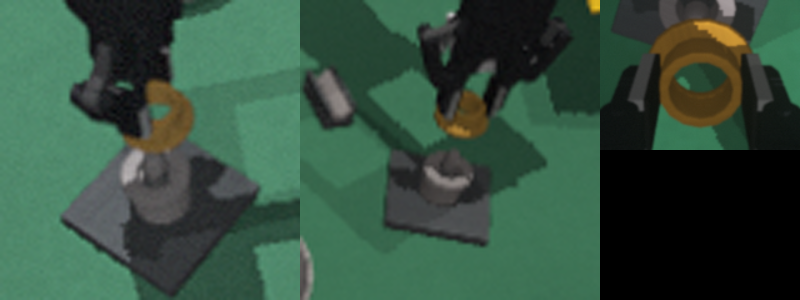

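Emit:
step_arm --commands '[{"x":-0.1,"y":2,"z":-0.1,"twist":0,"gripper":-1},{"x":0,"y":2,"z":0,"twist":0,"gripper":-1},{"x":0,"y":1,"z":0,"twist":0,"gripper":-1},{"x":0,"y":0.5,"z":0,"twist":0,"gripper":-1},{"x":0,"y":0.4,"z":0,"twist":0,"gripper":-1},{"x":0,"y":0.1,"z":0,"twist":0,"gripper":-1},{"x":0,"y":0,"z":0,"twist":0,"gripper":-1},{"x":0,"y":0,"z":0,"twist":0,"gripper":-1}]'

```text
clock: 18.15
tool_pos: [0.552, 0.3831, 0.0879]
tool_rot: [[-1.0, 0.001, 0.0], [-0.0, 0.0, -1.0], [-0.001, -1.0, -0.0]]
wrist_force: [0.3, -0.2, -1.0]
grip_width: 0.0336
```

Emit:
step_arm --commands '[{"x":0,"y":0.15,"z":0,"twist":0,"gripper":-1},{"x":0,"y":0,"z":0,"twist":0,"gripper":-1},{"x":0,"y":0,"z":0,"twist":0,"gripper":0.6},{"x":0,"y":0,"z":0,"twist":0,"gripper":0.6},{"x":0,"y":0,"z":0,"twist":0,"gripper":0.6},{"x":0,"y":-3,"z":0,"twist":0,"gripper":0.6},{"x":0,"y":-5,"z":0,"twist":0,"gripper":0.6},{"x":5,"y":-5,"z":5,"twist":0,"gripper":1},{"x":5,"y":-5,"z":5,"twist":0,"gripper":1},{"x":5,"y":-3,"z":4,"twist":0,"gripper":1},{"x":0,"y":0,"z":3,"twist":0,"gripper":1},{"x":0,"y":0,"z":0,"twist":0,"gripper":1}]'

```text
clock: 19.65
tool_pos: [0.4354, 0.2443, 0.2655]
tool_rot: [[-1.0, 0.002, -0.002], [0.002, 0.0, -1.0], [-0.002, -1.0, -0.0]]
wrist_force: [-0.3, 0.9, -0.7]
grip_width: 0.0852
```

```bash
python3 - <<'E'
from h import *
st()
snap('wrist','w6.png'); snap('side','s6.png')
c=np.zeros((600,800,3),np.uint8); c[:380]=cv2.resize(cv2.imread('pics/w6.png'),(800,500))[:380]
p=w2px('s6.png',[[.55,.383,.07]])[0].astype(int); im=cv2.imread('pics/s6.png'); c[380:,:220]=cv2.resize(im[p[1]-25:p[1]+25,p[0]-25:p[0]+25],(220,220),interpolation=cv2.INTER_CUBIC)
c[380:,220:]=cv2.resize(im[100:320,180:480],None,fx=1.0,fy=1.0)[:220,:].repeat(1,0) if 0 else np.pad(im[100:320,180:480],((0,0),(0,280),(0,0)))
cv2.imwrite('pics/t6.png',c)
E
```

```text
t 19.65 tcp [0.4354 0.2443 0.2655] yaw -0.1 tilt [0.0019 0.0004] j [ 20.  -5. 105.  -0.  80. 110.] F [-0.3  0.9 -0.7] w 0.0852
```

View pics/t6.png

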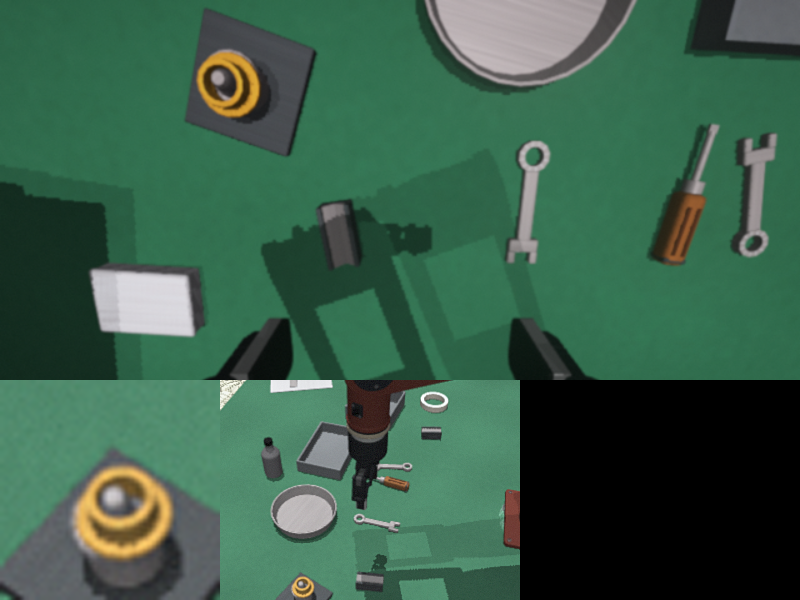

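```bash
cat >> h.py <<'E'
def circ(P,r):
    from scipy.optimize import least_squares
    s=least_squares(lambda c:np.hypot(P[:,0]-c[0],P[:,1]-c[1])-r,P[:,:2].mean(0)+[.05,0]); return s.x.round(4),s.fun.round(4)
E
python3 - <<'E'
from h import *
f='w6.png'; k=1.25
print('dish',circ(px2w(f,np.array([(428,10),(450,52),(522,86),(590,65),(634,10)])/k,.035),.09))
print('dish s',circ(px2w('side0.png',np.array([(231,234),(297,232),(264,206),(240,215)]),.035),.09))
print('dish c',circ(px2w('scene0.png',np.array([(345,212),(403,214),(374,194)]),.035),.09))
c=px2w(f,np.array([(319,209),(351,201),(361,264),(331,269)])/k,.03); print('vbB',c.round(4),c.mean(0).round(4))
print('spB',px2w(f,np.array([(534,157),(522,250),(530,178),(523,238)])/k,.01).round(4))
print('drv handle',px2w(f,np.array([(693,192),(672,264)])/k,.018).round(4),'tip',px2w(f,np.array([(712,127)])/k,.012).round(4))
print('spA jaw ring',px2w(f,np.array([(760,150),(753,243)])/k,.01).round(4))
for n,z,uv in [('tray s',.04,[(287,144),(322,152),(297,197),(258,183)]),('bin s',.055,[(322,104),(367,118),(354,147),(306,128)])]:
    c=px2w('side0.png',np.array(uv),z); print(n,c.round(3).tolist(),c.mean(0).round(4))
for n,z,uv in [('tray c',.04,[(250,206),(321,204),(322,240),(248,241)]),('bin c',.055,[(178,183),(232,184),(224,222),(166,219)])]:
    c=px2w('scene0.png',np.array(uv),z); print(n,c.round(3).tolist(),c.mean(0).round(4))
E
```

```text
dish (array([0.6365, 0.1375]), array([-0.0001,  0.0005, -0.0007,  0.0006, -0.0002]))
dish s (array([0.6321, 0.1464]), array([-0.0005, -0.0002, -0.0004,  0.0004]))
dish c (array([0.6516, 0.1399]), array([-0.0005, -0.0005,  0.0002]))
vbB [[0.439  0.3221 0.03  ]
 [0.4467 0.2911 0.03  ]
 [0.3829 0.2837 0.03  ]
 [0.3775 0.3141 0.03  ]] [0.4115 0.3028 0.03  ]
spB [[0.4858 0.1144 0.01  ]
 [0.3908 0.1169 0.01  ]
 [0.4656 0.1163 0.01  ]
 [0.4039 0.1172 0.01  ]]
drv handle [[ 0.4531 -0.0431  0.018 ]
 [ 0.3778 -0.0387  0.018 ]] tip [[ 0.514  -0.0516  0.012 ]]
spA jaw ring [[ 0.4929 -0.106   0.01  ]
 [ 0.3982 -0.126   0.01  ]]
tray s [[0.688, -0.227, 0.04], [0.565, -0.215, 0.04], [0.581, 0.008, 0.04], [0.713, -0.02, 0.04]] [ 0.6367 -0.1134  0.04  ]
bin s [[0.632, -0.473, 0.055], [0.456, -0.424, 0.055], [0.467, -0.248, 0.055], [0.646, -0.311, 0.055]] [ 0.5503 -0.3638  0.055 ]
tray c [[0.582, -0.236, 0.04], [0.593, -0.017, 0.04], [0.727, -0.026, 0.04], [0.712, -0.237, 0.04]] [ 0.6534 -0.129   0.04  ]
bin c [[0.478, -0.471, 0.055], [0.498, -0.295, 0.055], [0.649, -0.308, 0.055], [0.623, -0.482, 0.055]] [ 0.5619 -0.3889  0.055 ]
```

Emit:
step_arm --commands '[{"x":2.4,"y":2,"z":-5.8,"twist":0,"gripper":1},{"x":0,"y":5,"z":0,"twist":-6.3,"gripper":0.6},{"x":0,"y":5,"z":0,"twist":0,"gripper":0.6},{"x":0,"y":5,"z":0,"twist":0,"gripper":0.6},{"x":0,"y":3,"z":0,"twist":0,"gripper":0.6},{"x":0,"y":2,"z":0,"twist":0,"gripper":0.6},{"x":0,"y":1,"z":0,"twist":0,"gripper":0.6},{"x":0,"y":0,"z":0,"twist":0,"gripper":0.6},{"x":0,"y":0,"z":0,"twist":0,"gripper":0.6}]'

```text
clock: 20.88
tool_pos: [0.4133, 0.3011, 0.0365]
tool_rot: [[-0.994, 0.001, 0.11], [-0.11, 0.001, -0.994], [-0.001, -1.0, -0.001]]
wrist_force: [-0.4, -0.6, -0.2]
grip_width: 0.0684
```

Emit:
step_arm --commands '[{"x":0,"y":0,"z":0,"twist":0,"gripper":-1},{"x":0,"y":0,"z":0,"twist":0,"gripper":-1},{"x":0,"y":0,"z":0,"twist":0,"gripper":-1},{"x":0,"y":0,"z":0,"twist":0,"gripper":-1},{"x":0,"y":0,"z":0,"twist":0,"gripper":-1}]' --force 80

```text
clock: 21.5
tool_pos: [0.4136, 0.3014, 0.0372]
tool_rot: [[-0.994, 0.002, 0.11], [-0.11, 0.002, -0.994], [-0.002, -1.0, -0.002]]
wrist_force: [-1.1, 1.7, 5.4]
grip_width: 0.0304
```

Emit:
step_arm --commands '[{"x":0,"y":-3,"z":0,"twist":0,"gripper":-1},{"x":0,"y":-4,"z":0,"twist":6.3,"gripper":-1},{"x":-4,"y":-2,"z":2,"twist":0,"gripper":-1},{"x":-5,"y":0,"z":3,"twist":0,"gripper":-1},{"x":-5,"y":0,"z":3,"twist":0,"gripper":-1},{"x":-5,"y":0,"z":3,"twist":0,"gripper":-1},{"x":-3.4,"y":0,"z":2.1,"twist":0,"gripper":-1},{"x":0,"y":0,"z":0,"twist":0,"gripper":-1},{"x":0,"y":0,"z":0,"twist":0,"gripper":-1}]'

```text
clock: 22.62
tool_pos: [0.6355, 0.1694, 0.1246]
tool_rot: [[-1.0, -0.002, -0.0], [0.0, -0.0, -1.0], [0.002, -1.0, 0.0]]
wrist_force: [-0.5, 0.1, -2.6]
grip_width: 0.0301
```

Emit:
step_arm --commands '[{"x":-0.3,"y":3,"z":0,"twist":0,"gripper":-1},{"x":0,"y":3,"z":0,"twist":0,"gripper":-1},{"x":0,"y":1.5,"z":0,"twist":0,"gripper":-1},{"x":0,"y":0.6,"z":0,"twist":0,"gripper":-1},{"x":0,"y":0.2,"z":0,"twist":0,"gripper":-1},{"x":0,"y":0,"z":0,"twist":0,"gripper":-1},{"x":0,"y":0,"z":0,"twist":0,"gripper":-1}]'

```text
clock: 23.5
tool_pos: [0.6404, 0.1696, 0.0438]
tool_rot: [[-1.0, 0.002, 0.0], [-0.0, 0.0, -1.0], [-0.002, -1.0, -0.0]]
wrist_force: [-0.5, -0.5, -3.5]
grip_width: 0.0299
```

Emit:
step_arm --commands '[{"x":0,"y":0.2,"z":0,"twist":0,"gripper":-1},{"x":0,"y":0,"z":0,"twist":0,"gripper":-1},{"x":0,"y":0,"z":0,"twist":0,"gripper":0.15},{"x":0,"y":0,"z":0,"twist":0,"gripper":0.15},{"x":0,"y":0,"z":0,"twist":0,"gripper":0.15},{"x":0,"y":-3,"z":0,"twist":0,"gripper":0.15},{"x":0,"y":-5,"z":0,"twist":0,"gripper":0.15},{"x":3,"y":-5,"z":0,"twist":0,"gripper":0.15},{"x":6,"y":0,"z":2,"twist":0,"gripper":0.15},{"x":6,"y":0,"z":2,"twist":0,"gripper":0.15},{"x":5.4,"y":0,"z":1.3,"twist":0,"gripper":0.15},{"x":0,"y":0,"z":0,"twist":1,"gripper":0.15}]'

```text
clock: 25.0
tool_pos: [0.4325, 0.1164, 0.169]
tool_rot: [[-1.0, -0.004, -0.018], [0.018, -0.0, -1.0], [0.004, -1.0, 0.0]]
wrist_force: [-0.1, 0.9, -0.1]
grip_width: 0.0491
```

```bash
python3 - <<'E'
from h import *
st()
snap('wrist','w7.png'); cv2.imwrite('pics/w7b.png',cv2.resize(cv2.imread('pics/w7.png'),(800,500))[:400])
E
```

```text
t 25.0 tcp [0.4325 0.1164 0.169 ] yaw -1.03 tilt [-0.0038 -0.0004] j [  5.  -7. 118.  -0.  70.  96.] F [-0.1  0.9 -0.1] w 0.0491
```

View pics/w7b.png

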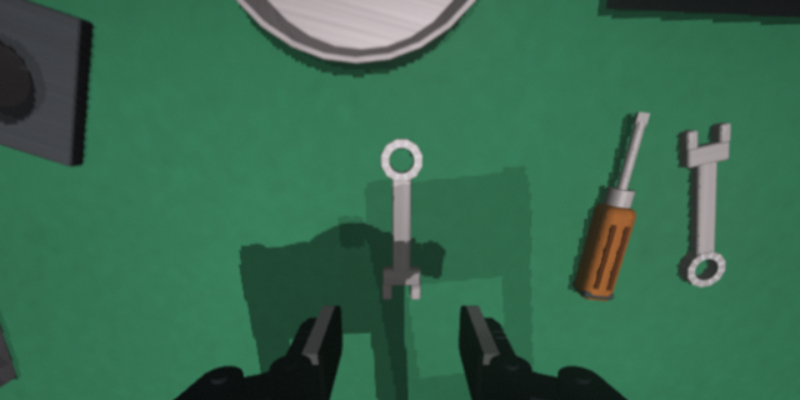

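```bash
python3 - <<'E'
from h import *
f='w7.png';k=1.25
print('spB',px2w(f,np.array([(401,181),(401,268)])/k,.009).round(4))
print('drv',px2w(f,np.array([(622,200),(594,294)])/k,.018).round(4),'tip',px2w(f,np.array([(642,116)])/k,.012).round(4))
print('spA shank ends',px2w(f,np.array([(708,163),(706,252)])/k,.009).round(4))
E
```

```text
spB [[0.4721 0.115  0.009 ]
 [0.4035 0.1162 0.009 ]]
drv [[ 0.4569 -0.0451  0.018 ]
 [ 0.3823 -0.0353  0.018 ]] tip [[ 0.5146 -0.053   0.012 ]]
spA shank ends [[ 0.4815 -0.1094  0.009 ]
 [ 0.4126 -0.124   0.009 ]]
```

Emit:
step_arm --commands '[{"x":-0.2,"y":4,"z":0,"twist":0,"gripper":0},{"x":0,"y":4,"z":0,"twist":0,"gripper":0},{"x":0,"y":3,"z":0,"twist":0,"gripper":0},{"x":0,"y":2,"z":0,"twist":0,"gripper":0},{"x":0,"y":1,"z":0,"twist":0,"gripper":0},{"x":0,"y":0,"z":0,"twist":0,"gripper":0},{"x":0,"y":0,"z":0,"twist":0,"gripper":0}]' --force 40

```text
clock: 25.92
tool_pos: [0.4403, 0.1171, 0.0316]
tool_rot: [[-1.0, 0.002, -0.017], [0.017, 0.0, -1.0], [-0.002, -1.0, -0.0]]
wrist_force: [0.4, 0.4, -0.7]
grip_width: 0.0431
```

Emit:
step_arm --commands '[{"x":0,"y":0.3,"z":0,"twist":0,"gripper":0},{"x":0,"y":0,"z":0,"twist":0,"gripper":-1},{"x":0,"y":0,"z":0,"twist":0,"gripper":-1},{"x":0,"y":0,"z":0,"twist":0,"gripper":-1},{"x":0,"y":0,"z":0,"twist":0,"gripper":-1},{"x":0,"y":0,"z":0,"twist":0,"gripper":-1}]'

```text
clock: 26.68
tool_pos: [0.4394, 0.1169, 0.0281]
tool_rot: [[-1.0, 0.001, -0.017], [0.017, -0.0, -1.0], [-0.001, -1.0, 0.0]]
wrist_force: [-1.1, -1.4, 5.8]
grip_width: 0.0127
```

```bash
python3 - <<'E'
from h import *
for n,z,h,uv in [('bin',.055,.0825,[(524,101),(690,119)]),('tray',.04,.07,[(275,8),(476,14)])]:
    a,b=px2w('w1.png',np.array(uv)/1.25,z)[:,:2]; d=(a-b)/np.linalg.norm(a-b); nrm=np.array([d[1],-d[0]])
    print(n,a,b,np.linalg.norm(a-b),'c',(a+b)/2+nrm*h,'yaw',np.degrees(np.arctan2(nrm[1],nrm[0])))
E
```

```text
bin [ 0.48618975 -0.28531599] [ 0.46972316 -0.46446531] 0.17990448909898815 c [ 0.56011015 -0.38244185] yaw -5.251613032414204
tray [ 0.57459713 -0.02895478] [ 0.56967866 -0.23276635] 0.20387090483920794 c [ 0.64211752 -0.13254934] yaw -1.3824172214615464
```

Emit:
step_arm --commands '[{"x":0,"y":-3,"z":0,"twist":1,"gripper":-1},{"x":0,"y":-6,"z":0,"twist":4,"gripper":-1},{"x":0,"y":-6,"z":5,"twist":0,"gripper":-1},{"x":0,"y":-5,"z":5,"twist":0,"gripper":-1},{"x":0,"y":0,"z":5,"twist":0,"gripper":-1},{"x":0,"y":0,"z":5,"twist":0,"gripper":-1},{"x":0,"y":0,"z":5,"twist":0,"gripper":-1},{"x":0,"y":0,"z":5,"twist":0,"gripper":-1},{"x":0,"y":0,"z":5,"twist":0,"gripper":-1},{"x":0,"y":0,"z":5,"twist":0,"gripper":-1},{"x":0,"y":0,"z":4,"twist":0,"gripper":-1},{"x":0,"y":0,"z":0,"twist":0,"gripper":-1}]'

```text
clock: 28.18
tool_pos: [0.394, -0.3071, 0.2092]
tool_rot: [[-0.994, -0.001, -0.108], [0.108, 0.0, -0.994], [0.001, -1.0, -0.0]]
wrist_force: [0.4, 0.2, -1.0]
grip_width: 0.0126
```

```bash
python3 - <<'E'
from h import *
st()
snap('wrist','w8.png'); cv2.imwrite('pics/w8b.png',cv2.resize(cv2.imread('pics/w8.png'),(800,500))[:430])
E
```

```text
t 28.18 tcp [ 0.394  -0.3071  0.2092] yaw -6.19 tilt [-0.0007  0.0003] j [-47.  -2. 109.  -0.  74.  49.] F [ 0.4  0.2 -1. ] w 0.0126
```

View pics/w8b.png

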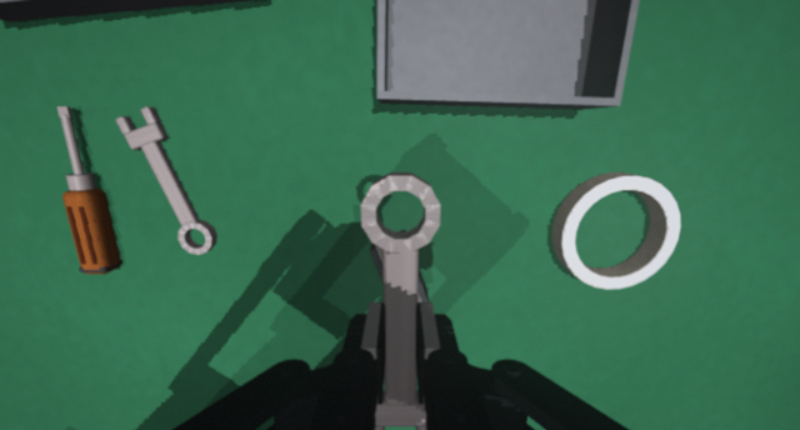

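```bash
python3 - <<'E'
from h import *
f='w8.png'
a,b=px2w(f,np.array([(378,100),(619,105)])/1.25,.055)[:,:2]; d=(a-b)/np.linalg.norm(a-b); nrm=np.array([d[1],-d[0]])
c=(a+b)/2+nrm*.0825; th=np.arctan2(nrm[1],nrm[0]); print(a,b,np.linalg.norm(a-b),'c',c,'yaw',np.degrees(th))
o=get_obs(); R=o['tool_rot']
for s in (.032,-.032):
    t=c+s*d; e=t-o['tool_pos'][:2]; print(s,t.round(4),'tool x,z cm',(e@R[:2,0]*100).round(2),(e@R[:2,2]*100).round(2))
E
```

```text
[ 0.49044111 -0.30248278] [ 0.46992968 -0.46530264] 0.16410675324589055 c [ 0.56203845 -0.39420425] yaw -7.180084293913045
0.032 [ 0.566  -0.3625] tool x,z cm -17.7 3.83
-0.032 [ 0.558 -0.426] tool x,z cm -17.58 10.23
```

Emit:
step_arm --commands '[{"x":-5,"y":0,"z":1,"twist":1,"gripper":-1},{"x":-5,"y":0,"z":1,"twist":0,"gripper":-1},{"x":-5,"y":2,"z":1,"twist":0,"gripper":-1},{"x":-2.7,"y":3,"z":1.2,"twist":0,"gripper":-1},{"x":0,"y":3,"z":0,"twist":0,"gripper":-1},{"x":0,"y":0,"z":0,"twist":0,"gripper":-1},{"x":0,"y":0,"z":0,"twist":0,"gripper":-1}]'

```text
clock: 29.1
tool_pos: [0.5661, -0.3667, 0.1309]
tool_rot: [[-0.993, 0.001, -0.121], [0.121, -0.0, -0.993], [-0.001, -1.0, 0.0]]
wrist_force: [0.4, 0.4, -2.3]
grip_width: 0.0125
```

Emit:
step_arm --commands '[{"x":0,"y":3,"z":0,"twist":0,"gripper":-1},{"x":0,"y":3,"z":0,"twist":0,"gripper":-1},{"x":0,"y":2,"z":0,"twist":0,"gripper":-1},{"x":0,"y":1.2,"z":0,"twist":0,"gripper":-1},{"x":0,"y":0.4,"z":0,"twist":0,"gripper":-1},{"x":0,"y":0,"z":0,"twist":0,"gripper":-1},{"x":0,"y":0,"z":0,"twist":0,"gripper":-1}]'

```text
clock: 29.98
tool_pos: [0.5663, -0.3679, 0.035]
tool_rot: [[-0.993, 0.001, -0.122], [0.122, -0.001, -0.993], [-0.002, -1.0, 0.001]]
wrist_force: [-0.0, -1.3, -1.0]
grip_width: 0.0123
```

Emit:
step_arm --commands '[{"x":0,"y":0.15,"z":0,"twist":0,"gripper":-1},{"x":0,"y":0,"z":0,"twist":0,"gripper":-0.3},{"x":0,"y":0,"z":0,"twist":0,"gripper":-0.3},{"x":0,"y":0,"z":0,"twist":0,"gripper":-0.3},{"x":0,"y":-3,"z":0,"twist":0,"gripper":-0.3},{"x":0,"y":-5,"z":0,"twist":0,"gripper":-0.3},{"x":0,"y":-5,"z":0,"twist":0,"gripper":0},{"x":3.5,"y":0,"z":-5.6,"twist":0,"gripper":0},{"x":4,"y":0,"z":-6,"twist":0,"gripper":0},{"x":4,"y":0,"z":-6,"twist":0,"gripper":0},{"x":3.4,"y":0,"z":-6,"twist":0,"gripper":0},{"x":0,"y":0,"z":0,"twist":-9.5,"gripper":0}]'

```text
clock: 31.48
tool_pos: [0.4568, -0.1376, 0.1616]
tool_rot: [[-0.999, -0.002, 0.05], [-0.05, 0.002, -0.999], [0.002, -1.0, -0.002]]
wrist_force: [1.0, -0.9, -0.3]
grip_width: 0.0428
```

Emit:
step_arm --commands '[{"x":0,"y":0,"z":0,"twist":-9.5,"gripper":0},{"x":0,"y":0,"z":0,"twist":0,"gripper":0},{"x":0,"y":0,"z":0,"twist":0,"gripper":0}]'

```text
clock: 31.85
tool_pos: [0.4592, -0.1415, 0.1625]
tool_rot: [[-0.979, 0.0, 0.205], [-0.205, -0.0, -0.979], [-0.0, -1.0, 0.0]]
wrist_force: [-0.4, 0.1, 0.6]
grip_width: 0.043
```

```bash
cat >> h.py <<'E'
def go(t,yaw=None):
    o=get_obs(); R=o['tool_rot']; e=np.array(t)-o['tool_pos']; y0=np.degrees(np.arctan2(-R[1,0],-R[0,0]))
    print('go x,y,z',(R.T@e*100).round(2),'twist',None if yaw is None else round(y0-yaw,1))
E
python3 - <<'E'
from h import *
st(); go([.447,-.1165,.0285],12)
snap('wrist','w9.png'); cv2.imwrite('pics/w9b.png',cv2.resize(cv2.imread('pics/w9.png'),(800,500))[:400])
E
```

```text
t 31.85 tcp [ 0.4592 -0.1415  0.1625] yaw 11.82 tilt [ 0.0001 -0.0001] j [-27.  -2. 114.   0.  68.  52.] F [-0.4  0.1  0.6] w 0.043
go x,y,z [ 0.68 13.4  -2.69] twist -0.2
```

View pics/w9b.png

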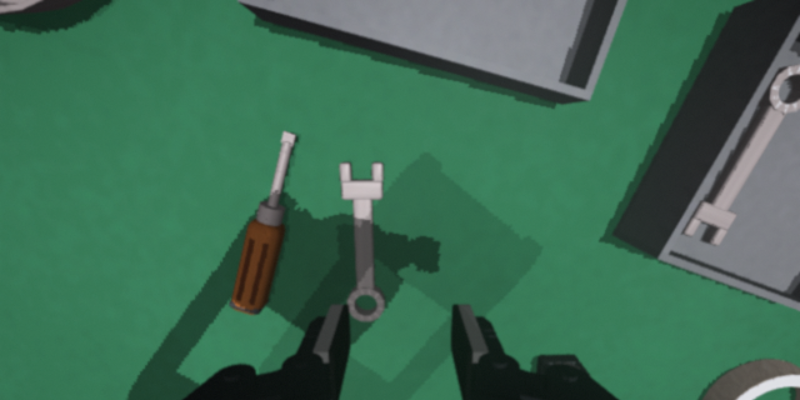

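```bash
python3 - <<'E'
from h import *
f='w9.png';k=1.25
a,b=px2w(f,np.array([(362.5,200),(365,289)])/k,.009); m=(a+b)/2; print('spA',a,b,m,np.degrees(np.arctan2(*(a-b)[1::-1]))); go([m[0],m[1],.0285])
h1,h2=px2w(f,np.array([(270,221),(246,309)])/k,.018); print('drv',h1,h2,'tip',px2w(f,np.array([(289,135)])/k,.012))
a,b=px2w(f,np.array([(243,4),(589,99)])/k,.04)[:,:2]; d=(a-b)/np.linalg.norm(a-b); n=np.array([d[1],-d[0]]); print('tray',a,b,'c',b+d*.105+n*.07,np.degrees(np.arctan2(n[1],n[0])))
E
```

```text
spA [ 0.48027346 -0.10893923  0.009     ] [ 0.41095734 -0.12322295  0.009     ] [ 0.4456154  -0.11608109  0.009     ] 11.643746868823431
go x,y,z [ 0.81 13.39 -2.77] twist None
drv [ 0.45352276 -0.04699918  0.018     ] [ 0.37937548 -0.03569861  0.018     ] tip [[ 0.51497504 -0.05183391  0.012     ]]
tray [ 0.58226492 -0.02579648] [ 0.57474696 -0.23285802] c [ 0.64851068 -0.13046704] -2.079373466919993
```

Emit:
step_arm --commands '[{"x":0.8,"y":3,"z":-2.7,"twist":0,"gripper":0},{"x":0,"y":4,"z":0,"twist":0,"gripper":0},{"x":0,"y":3,"z":0,"twist":0,"gripper":0},{"x":0,"y":2,"z":0,"twist":0,"gripper":0},{"x":0,"y":1.2,"z":0,"twist":0,"gripper":0},{"x":0,"y":0,"z":0,"twist":0,"gripper":0},{"x":0,"y":0,"z":0,"twist":0,"gripper":0}]'

```text
clock: 32.78
tool_pos: [0.4464, -0.117, 0.0312]
tool_rot: [[-0.978, 0.001, 0.208], [-0.208, -0.001, -0.978], [-0.001, -1.0, 0.001]]
wrist_force: [0.4, 0.2, -0.0]
grip_width: 0.0422
```

Emit:
step_arm --commands '[{"x":0,"y":0.3,"z":0,"twist":0,"gripper":0},{"x":0,"y":0,"z":0,"twist":0,"gripper":-1},{"x":0,"y":0,"z":0,"twist":0,"gripper":-1},{"x":0,"y":0,"z":0,"twist":0,"gripper":-1},{"x":0,"y":0,"z":0,"twist":0,"gripper":-1},{"x":0,"y":-2,"z":0,"twist":0,"gripper":-1},{"x":0,"y":-5,"z":0,"twist":0,"gripper":-1},{"x":0,"y":-6,"z":0,"twist":0,"gripper":-1},{"x":0,"y":-2,"z":0,"twist":9.5,"gripper":-1},{"x":0,"y":0,"z":0,"twist":9.5,"gripper":-1},{"x":0,"y":0,"z":0,"twist":0,"gripper":-1},{"x":0,"y":0,"z":0,"twist":0,"gripper":-1}]'

```text
clock: 34.28
tool_pos: [0.4451, -0.1163, 0.1765]
tool_rot: [[-0.993, -0.002, -0.119], [0.119, 0.001, -0.993], [0.002, -1.0, -0.001]]
wrist_force: [0.4, 0.2, -1.3]
grip_width: 0.0128
```

```bash
python3 - <<'E'
from h import *
st(); go([.5585,-.4218,.13],-7.2)
E
```

```text
t 34.27 tcp [ 0.4451 -0.1163  0.1765] yaw -6.81 tilt [-0.0015  0.0007] j [-24.  -6. 116.   0.  70.  72.] F [ 0.4  0.2 -1.3] w 0.0128
go x,y,z [-14.89   4.61  28.99] twist 0.4
```

Emit:
step_arm --commands '[{"x":-2,"y":0,"z":4,"twist":0.4,"gripper":-1},{"x":-2,"y":0,"z":4,"twist":0,"gripper":-1},{"x":-2,"y":0,"z":4,"twist":0,"gripper":-1},{"x":-2,"y":0,"z":4,"twist":0,"gripper":-1},{"x":-2,"y":0,"z":4,"twist":0,"gripper":-1},{"x":-2,"y":0,"z":4,"twist":0,"gripper":-1},{"x":-2.8,"y":0,"z":4,"twist":0,"gripper":-1},{"x":0,"y":2,"z":1,"twist":0,"gripper":-1},{"x":0,"y":2.6,"z":0,"twist":0,"gripper":-1},{"x":0,"y":0,"z":0,"twist":0,"gripper":-1},{"x":0,"y":0,"z":0,"twist":0,"gripper":-1}]'

```text
clock: 35.65
tool_pos: [0.5553, -0.4225, 0.1313]
tool_rot: [[-0.992, -0.001, -0.127], [0.127, 0.001, -0.992], [0.001, -1.0, -0.0]]
wrist_force: [1.2, -0.7, -1.9]
grip_width: 0.0122
```

```bash
python3 - <<'E'
from h import *
st(); go([.5585,-.4218,.035],-7.2)
E
```

```text
t 35.65 tcp [ 0.5553 -0.4225  0.1313] yaw -7.32 tilt [-0.0005  0.0006] j [-44.  28.  81.   0.  70.  54.] F [ 1.2 -0.7 -1.9] w 0.0122
go x,y,z [-0.31  9.63 -0.11] twist -0.1
```

Emit:
step_arm --commands '[{"x":-0.3,"y":3,"z":0,"twist":0,"gripper":-1},{"x":0,"y":3,"z":0,"twist":0,"gripper":-1},{"x":0,"y":2,"z":0,"twist":0,"gripper":-1},{"x":0,"y":1.2,"z":0,"twist":0,"gripper":-1},{"x":0,"y":0.5,"z":0,"twist":0,"gripper":-1},{"x":0,"y":0,"z":0,"twist":0,"gripper":-1},{"x":0,"y":0.1,"z":0,"twist":0,"gripper":-1},{"x":0,"y":0,"z":0,"twist":0,"gripper":-0.3},{"x":0,"y":0,"z":0,"twist":0,"gripper":-0.3},{"x":0,"y":0,"z":0,"twist":0,"gripper":-0.3},{"x":0,"y":-3,"z":0,"twist":0,"gripper":-0.3},{"x":0,"y":-5,"z":0,"twist":0,"gripper":-0.3}]'

```text
clock: 37.15
tool_pos: [0.5569, -0.4222, 0.1114]
tool_rot: [[-0.992, -0.004, -0.129], [0.129, 0.004, -0.992], [0.004, -1.0, -0.003]]
wrist_force: [0.4, -0.3, 0.2]
grip_width: 0.0299
```

Emit:
step_arm --commands '[{"x":0,"y":-6,"z":0,"twist":0,"gripper":0.3},{"x":0,"y":0,"z":0,"twist":0,"gripper":0.3}]'

```text
clock: 37.4
tool_pos: [0.5615, -0.4264, 0.1817]
tool_rot: [[-0.992, 0.01, -0.129], [0.128, -0.009, -0.992], [-0.011, -1.0, 0.008]]
wrist_force: [0.7, -0.8, 0.2]
grip_width: 0.0556
```

```bash
python3 - <<'E'
from h import *
st(); go([.420,-.041,.16],-7.2)
E
```

```text
t 37.4 tcp [ 0.5615 -0.4264  0.1817] yaw -7.38 tilt [ 0.0096 -0.0091] j [-44.  26.  79.   0.  74.  54.] F [ 0.7 -0.8  0.2] w 0.0556
go x,y,z [ 19.01   1.68 -36.41] twist -0.2
```

Emit:
step_arm --commands '[{"x":2.2,"y":0,"z":-4,"twist":0,"gripper":0.3},{"x":2.2,"y":0,"z":-4,"twist":0,"gripper":0.3},{"x":2.2,"y":0,"z":-4,"twist":0,"gripper":0.3},{"x":2.2,"y":0,"z":-4,"twist":0,"gripper":0.3},{"x":2.2,"y":0,"z":-4,"twist":0,"gripper":0.3},{"x":2,"y":0,"z":-4,"twist":0,"gripper":0.3},{"x":2,"y":0,"z":-4,"twist":0,"gripper":0.3},{"x":2,"y":0,"z":-4,"twist":0,"gripper":0.3},{"x":2,"y":0,"z":-4,"twist":0,"gripper":0.3},{"x":0,"y":0,"z":-0.4,"twist":0,"gripper":0.3},{"x":0,"y":0,"z":0,"twist":0,"gripper":0.3},{"x":0,"y":0,"z":0,"twist":0,"gripper":0.3}]'

```text
clock: 38.9
tool_pos: [0.4172, -0.039, 0.1734]
tool_rot: [[-0.992, 0.0, -0.129], [0.129, -0.0, -0.992], [-0.0, -1.0, 0.0]]
wrist_force: [0.2, -0.3, 0.1]
grip_width: 0.0554
```

```bash
python3 - <<'E'
from h import *
st(); go([.420,-.041,.034],-7.2)
snap('wrist','w10.png'); cv2.imwrite('pics/w10b.png',cv2.resize(cv2.imread('pics/w10.png'),(800,500))[:400])
E
```

```text
t 38.9 tcp [ 0.4172 -0.039   0.1734] yaw -7.44 tilt [ 0.0002 -0.0004] j [-16. -12. 122.  -0.  71.  81.] F [ 0.2 -0.3  0.1] w 0.0554
go x,y,z [-0.3  13.94  0.16] twist -0.2
```

View pics/w10b.png

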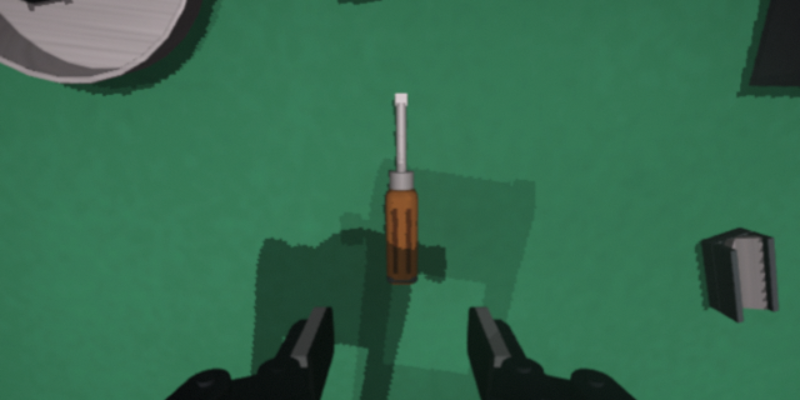

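Emit:
step_arm --commands '[{"x":-0.3,"y":4,"z":0,"twist":0,"gripper":0.3},{"x":0,"y":4,"z":0,"twist":0,"gripper":0.3},{"x":0,"y":3,"z":0,"twist":0,"gripper":0.3},{"x":0,"y":2,"z":0,"twist":0,"gripper":0.3},{"x":0,"y":0.9,"z":0,"twist":0,"gripper":0.3},{"x":0,"y":0,"z":0,"twist":0,"gripper":0.3},{"x":0,"y":0,"z":0,"twist":0,"gripper":0.3},{"x":0,"y":0,"z":0,"twist":0,"gripper":-1},{"x":0,"y":0,"z":0,"twist":0,"gripper":-1},{"x":0,"y":0,"z":0,"twist":0,"gripper":-1},{"x":0,"y":0,"z":0,"twist":0,"gripper":-1},{"x":0,"y":0,"z":0,"twist":0,"gripper":-1}]'

```text
clock: 40.45
tool_pos: [0.4206, -0.0387, 0.0352]
tool_rot: [[-0.992, 0.002, -0.128], [0.128, -0.0, -0.992], [-0.002, -1.0, 0.0]]
wrist_force: [-1.6, -0.2, 6.8]
grip_width: 0.0234
```

Emit:
step_arm --commands '[{"x":0,"y":-3,"z":0,"twist":0,"gripper":-1},{"x":0,"y":-5,"z":0,"twist":0,"gripper":-1},{"x":0,"y":-5,"z":0,"twist":0,"gripper":-1},{"x":-4,"y":0,"z":1.5,"twist":0,"gripper":-1},{"x":-4,"y":0,"z":1.5,"twist":0,"gripper":-1},{"x":-4,"y":0,"z":1.5,"twist":0,"gripper":-1},{"x":-4,"y":0,"z":1.5,"twist":0,"gripper":-1},{"x":-4,"y":0,"z":1.5,"twist":0,"gripper":-1},{"x":-4.1,"y":0,"z":1.6,"twist":0,"gripper":-1},{"x":0,"y":0,"z":0,"twist":-9.5,"gripper":-1},{"x":0,"y":0,"z":0,"twist":-9.5,"gripper":-1},{"x":0,"y":0,"z":0,"twist":-9.5,"gripper":-1}]'

```text
clock: 41.95
tool_pos: [0.6467, -0.1595, 0.1634]
tool_rot: [[-0.931, -0.001, 0.365], [-0.365, 0.001, -0.931], [0.001, -1.0, -0.001]]
wrist_force: [-0.8, 0.1, 0.1]
grip_width: 0.0229
```

Emit:
step_arm --commands '[{"x":0,"y":0,"z":0,"twist":-9.5,"gripper":-1},{"x":0,"y":0,"z":0,"twist":-9.5,"gripper":-1},{"x":0,"y":0,"z":0,"twist":-9.5,"gripper":-1},{"x":0,"y":0,"z":0,"twist":-9.5,"gripper":-1},{"x":0,"y":0,"z":0,"twist":-9.5,"gripper":-1},{"x":0,"y":0,"z":0,"twist":-9.5,"gripper":-1},{"x":0,"y":0,"z":0,"twist":-9.8,"gripper":-1},{"x":0,"y":0,"z":0,"twist":0,"gripper":-1},{"x":0,"y":0,"z":0,"twist":0,"gripper":-1}]'

```text
clock: 43.08
tool_pos: [0.6469, -0.1596, 0.1641]
tool_rot: [[-0.04, -0.0, 0.999], [-0.999, 0.0, -0.04], [-0.0, -1.0, -0.0]]
wrist_force: [0.4, 0.8, -0.4]
grip_width: 0.0232
```

```bash
python3 - <<'E'
from h import *
st(); go([.648,-.161,.041],88)
E
```

```text
t 43.08 tcp [ 0.6469 -0.1596  0.1641] yaw 87.73 tilt [-0.0005  0.0002] j [-21.  22.  86.   0.  72. -18.] F [ 0.4  0.8 -0.4] w 0.0232
go x,y,z [ 0.14 12.31  0.12] twist -0.3
```

Emit:
step_arm --commands '[{"x":0.1,"y":4,"z":0.1,"twist":0,"gripper":-1},{"x":0,"y":4,"z":0,"twist":0,"gripper":-1},{"x":0,"y":2,"z":0,"twist":0,"gripper":-1},{"x":0,"y":1.5,"z":0,"twist":0,"gripper":-1},{"x":0,"y":0.7,"z":0,"twist":0,"gripper":-1},{"x":0,"y":0.1,"z":0,"twist":0,"gripper":-1},{"x":0,"y":0,"z":0,"twist":0,"gripper":-1},{"x":0,"y":0,"z":0,"twist":0,"gripper":-1}]'

```text
clock: 44.08
tool_pos: [0.6487, -0.161, 0.0425]
tool_rot: [[-0.036, 0.002, 0.999], [-0.999, -0.001, -0.036], [0.001, -1.0, 0.002]]
wrist_force: [0.2, -0.7, -0.4]
grip_width: 0.0227
```

Emit:
step_arm --commands '[{"x":0,"y":0.2,"z":0,"twist":0,"gripper":-1},{"x":0,"y":0,"z":0,"twist":0,"gripper":-1},{"x":0,"y":0,"z":0,"twist":0,"gripper":-0.05},{"x":0,"y":0,"z":0,"twist":0,"gripper":-0.05},{"x":0,"y":0,"z":0,"twist":0,"gripper":-0.05},{"x":0,"y":-3,"z":0,"twist":0,"gripper":-0.05},{"x":0,"y":-5,"z":0,"twist":0,"gripper":0.3},{"x":0,"y":-5,"z":0,"twist":0,"gripper":0.6},{"x":0,"y":0,"z":0,"twist":9.3,"gripper":0.6},{"x":0,"y":0,"z":0,"twist":9.3,"gripper":0.6},{"x":0,"y":0,"z":0,"twist":9.3,"gripper":0.6},{"x":0,"y":0,"z":0,"twist":9.3,"gripper":0.6}]'

```text
clock: 45.58
tool_pos: [0.6479, -0.1607, 0.1692]
tool_rot: [[-0.637, -0.0, 0.771], [-0.771, 0.0, -0.637], [0.0, -1.0, -0.0]]
wrist_force: [0.2, 1.0, -0.1]
grip_width: 0.0683
```

Emit:
step_arm --commands '[{"x":0,"y":0,"z":0,"twist":9.3,"gripper":0.6},{"x":0,"y":0,"z":0,"twist":9.3,"gripper":0.6},{"x":0,"y":0,"z":0,"twist":9.3,"gripper":0.6},{"x":0,"y":0,"z":0,"twist":9,"gripper":0.6},{"x":0,"y":0,"z":0,"twist":0,"gripper":0.6}]'

```text
clock: 46.2
tool_pos: [0.6479, -0.1607, 0.1692]
tool_rot: [[-0.971, -0.0, 0.24], [-0.24, 0.0, -0.971], [0.0, -1.0, -0.0]]
wrist_force: [-0.3, -0.4, 0.1]
grip_width: 0.0684
```

```bash
python3 - <<'E'
from h import *
st(); go([.355,-.295,.18],14)
E
```

```text
t 46.2 tcp [ 0.6479 -0.1607  0.1692] yaw 13.89 tilt [-0.0003  0.0001] j [-21.  22.  85.   0.  73.  55.] F [-0.3 -0.4  0.1] w 0.0684
go x,y,z [31.66 -1.08  6.  ] twist -0.1
```

Emit:
step_arm --commands '[{"x":4,"y":-1,"z":0.7,"twist":0,"gripper":0.6},{"x":4.5,"y":0,"z":0.9,"twist":0,"gripper":0.6},{"x":4.5,"y":0,"z":0.9,"twist":0,"gripper":0.6},{"x":4.5,"y":0,"z":0.9,"twist":0,"gripper":0.6},{"x":4.5,"y":0,"z":0.9,"twist":0,"gripper":0.6},{"x":4,"y":0,"z":0.9,"twist":0,"gripper":0.6},{"x":3.5,"y":0,"z":0.8,"twist":0,"gripper":0.6},{"x":2.2,"y":0,"z":0,"twist":0,"gripper":0.6},{"x":0,"y":0,"z":0,"twist":0,"gripper":0.6},{"x":0,"y":0,"z":0,"twist":0,"gripper":0.6}]'

```text
clock: 47.45
tool_pos: [0.3551, -0.2947, 0.1796]
tool_rot: [[-0.971, 0.001, 0.24], [-0.24, -0.0, -0.971], [-0.001, -1.0, 0.001]]
wrist_force: [0.2, -0.3, 0.2]
grip_width: 0.0683
```

```bash
python3 - <<'E'
from h import *
st()
snap('wrist','w11.png'); snap('scene','c11.png'); 
c=np.zeros((600,800,3),np.uint8); c[:350]=cv2.resize(cv2.imread('pics/w11.png'),(800,500))[:350]
c[350:]=cv2.resize(cv2.imread('pics/c11.png')[130:260,140:480],(654,250)).__class__ and np.pad(cv2.resize(cv2.imread('pics/c11.png')[130:260,140:480],(654,250),interpolation=cv2.INTER_CUBIC),((0,0),(0,146),(0,0)))
cv2.imwrite('pics/w11b.png',c)
E
```

```text
t 47.45 tcp [ 0.3551 -0.2947  0.1796] yaw 13.89 tilt [ 0.0008 -0.0003] j [-50.  -6. 116.   0.  71.  27.] F [ 0.2 -0.3  0.2] w 0.0683
```

View pics/w11b.png

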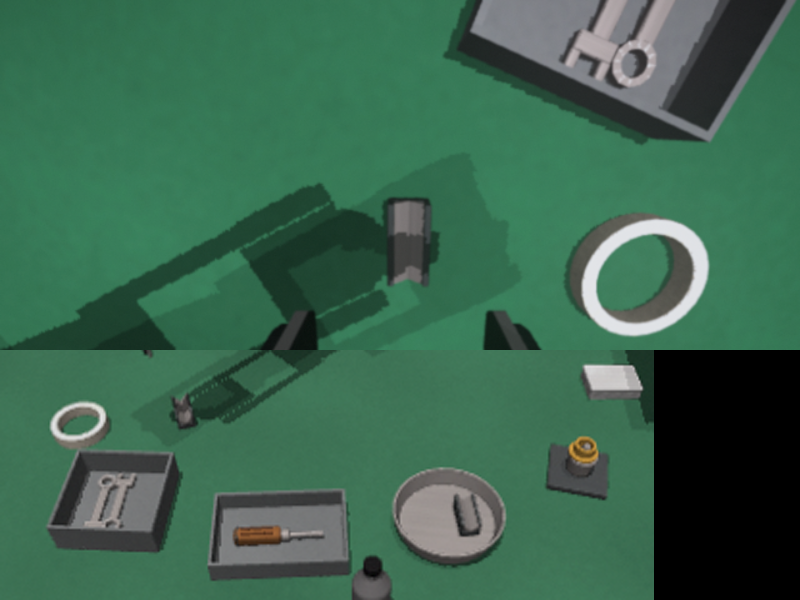

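```bash
python3 - <<'E'
from h import *
c=px2w('w11.png',np.array([(387,200),(431,200),(428,284),(389,284)])/1.25,.03); print(c.round(4),c.mean(0)); m=c.mean(0)
go([m[0],m[1],.0365],14)
E
```

```text
[[ 0.3801 -0.2788  0.03  ]
 [ 0.3877 -0.3095  0.03  ]
 [ 0.324  -0.3246  0.03  ]
 [ 0.3167 -0.2953  0.03  ]] [ 0.3521363  -0.30203042  0.03      ]
go x,y,z [ 0.49 14.3   0.65] twist -0.1
```

Emit:
step_arm --commands '[{"x":0.5,"y":4,"z":0.6,"twist":0,"gripper":0.6},{"x":0,"y":4,"z":0,"twist":0,"gripper":0.6},{"x":0,"y":3,"z":0,"twist":0,"gripper":0.6},{"x":0,"y":2.2,"z":0,"twist":0,"gripper":0.6},{"x":0,"y":1,"z":0,"twist":0,"gripper":0.6},{"x":0,"y":0,"z":0,"twist":0,"gripper":0.6},{"x":0,"y":0,"z":0,"twist":0,"gripper":0.6},{"x":0,"y":0,"z":0,"twist":0,"gripper":-1},{"x":0,"y":0,"z":0,"twist":0,"gripper":-1},{"x":0,"y":0,"z":0,"twist":0,"gripper":-1},{"x":0,"y":0,"z":0,"twist":0,"gripper":-1},{"x":0,"y":0,"z":0,"twist":0,"gripper":-1}]' --force 80

```text
clock: 49.05
tool_pos: [0.3515, -0.3022, 0.0384]
tool_rot: [[-0.971, 0.001, 0.239], [-0.239, -0.001, -0.971], [-0.001, -1.0, 0.001]]
wrist_force: [-1.6, 2.0, 7.0]
grip_width: 0.03
```

Emit:
step_arm --commands '[{"x":0,"y":-3,"z":0,"twist":0,"gripper":-1},{"x":0,"y":-5,"z":0,"twist":0,"gripper":-1},{"x":0,"y":-5,"z":0,"twist":7,"gripper":-1},{"x":0,"y":0,"z":0,"twist":7,"gripper":-1},{"x":0,"y":0,"z":0,"twist":0,"gripper":-1}]'

```text
clock: 49.68
tool_pos: [0.3509, -0.3015, 0.1675]
tool_rot: [[-1.0, 0.0, -0.002], [0.002, -0.0, -1.0], [-0.0, -1.0, 0.0]]
wrist_force: [-0.4, 0.6, -3.7]
grip_width: 0.03
```

```bash
python3 - <<'E'
from h import *
st(); go([.639,.111,.15],0)
E
```

```text
t 49.67 tcp [ 0.3509 -0.3015  0.1675] yaw -0.13 tilt [ 0.0002 -0.0002] j [-50.  -5. 116.   0.  69.  40.] F [-0.4  0.6 -3.7] w 0.03
go x,y,z [-28.71   1.75 -41.32] twist -0.1
```

Emit:
step_arm --commands '[{"x":-2,"y":0,"z":-3,"twist":0,"gripper":-1},{"x":-2.7,"y":0,"z":-4,"twist":0,"gripper":-1},{"x":-2.7,"y":0,"z":-4,"twist":0,"gripper":-1},{"x":-2.7,"y":0,"z":-4,"twist":0,"gripper":-1},{"x":-2.7,"y":0,"z":-4,"twist":0,"gripper":-1},{"x":-2.7,"y":0,"z":-4,"twist":0,"gripper":-1},{"x":-2.7,"y":0,"z":-4,"twist":0,"gripper":-1},{"x":-2.7,"y":0,"z":-4,"twist":0,"gripper":-1},{"x":-2.7,"y":0,"z":-4,"twist":0,"gripper":-1},{"x":-2.7,"y":0,"z":-3.3,"twist":0,"gripper":-1},{"x":-2.4,"y":0,"z":-3,"twist":0,"gripper":-1},{"x":0,"y":2,"z":0,"twist":0,"gripper":-1}]'

```text
clock: 51.18
tool_pos: [0.641, 0.1127, 0.1471]
tool_rot: [[-1.0, 0.002, 0.002], [-0.002, 0.001, -1.0], [-0.002, -1.0, -0.001]]
wrist_force: [-0.3, 0.0, -2.9]
grip_width: 0.0304
```

Emit:
step_arm --commands '[{"x":0,"y":0,"z":0,"twist":0,"gripper":-1},{"x":0,"y":0,"z":0,"twist":0,"gripper":-1}]'

```text
clock: 51.42
tool_pos: [0.6383, 0.1095, 0.1463]
tool_rot: [[-1.0, -0.003, -0.003], [0.003, -0.0, -1.0], [0.003, -1.0, 0.0]]
wrist_force: [0.2, 0.4, -3.0]
grip_width: 0.03
```

```bash
python3 - <<'E'
from h import *
st(); go([.639,.111,.0445],0)
E
```

```text
t 51.42 tcp [0.6383 0.1095 0.1463] yaw -0.19 tilt [-0.0026 -0.0003] j [ 3. 21. 89. -0. 70. 93.] F [ 0.2  0.4 -3. ] w 0.03
go x,y,z [-0.09 10.18 -0.16] twist -0.2
```

Emit:
step_arm --commands '[{"x":0,"y":4,"z":-0.1,"twist":0,"gripper":-1},{"x":0,"y":3,"z":0,"twist":0,"gripper":-1},{"x":0,"y":2,"z":0,"twist":0,"gripper":-1},{"x":0,"y":0.8,"z":0,"twist":0,"gripper":-1},{"x":0,"y":0.4,"z":0,"twist":0,"gripper":-1},{"x":0,"y":0.1,"z":0,"twist":0,"gripper":-1},{"x":0,"y":0,"z":0,"twist":0,"gripper":-1},{"x":0,"y":0,"z":0,"twist":0,"gripper":-1}]'

```text
clock: 52.42
tool_pos: [0.6399, 0.1114, 0.0451]
tool_rot: [[-1.0, 0.001, -0.003], [0.003, 0.0, -1.0], [-0.001, -1.0, -0.0]]
wrist_force: [-0.2, 0.2, -2.7]
grip_width: 0.03
```

Emit:
step_arm --commands '[{"x":0,"y":0.2,"z":0,"twist":0,"gripper":-1},{"x":0,"y":0,"z":0,"twist":0,"gripper":-1},{"x":0,"y":0,"z":0,"twist":0,"gripper":0.1},{"x":0,"y":0,"z":0,"twist":0,"gripper":0.1},{"x":0,"y":0,"z":0,"twist":0,"gripper":0.1},{"x":0,"y":-3,"z":0,"twist":0,"gripper":0.1},{"x":0,"y":-5,"z":0,"twist":0,"gripper":0.1},{"x":2,"y":-5,"z":2,"twist":0,"gripper":0.1},{"x":3,"y":-4,"z":5,"twist":0,"gripper":0.1},{"x":3,"y":0,"z":5,"twist":0,"gripper":0.1},{"x":3,"y":0,"z":5,"twist":0,"gripper":0.1},{"x":3,"y":0,"z":5,"twist":0,"gripper":0.1}]'

```text
clock: 53.92
tool_pos: [0.5012, -0.1038, 0.208]
tool_rot: [[-1.0, 0.001, -0.003], [0.003, -0.0, -1.0], [-0.001, -1.0, 0.0]]
wrist_force: [0.4, -0.6, -0.3]
grip_width: 0.0469
```

Emit:
step_arm --commands '[{"x":3,"y":0,"z":5,"twist":0,"gripper":0.1},{"x":2,"y":0,"z":5,"twist":0,"gripper":0.1},{"x":0,"y":0,"z":5,"twist":0,"gripper":0.1},{"x":0,"y":0,"z":2,"twist":0,"gripper":0.1},{"x":0,"y":0,"z":0,"twist":0,"gripper":0.1}]'

```text
clock: 54.55
tool_pos: [0.4516, -0.2729, 0.2075]
tool_rot: [[-1.0, -0.0, -0.005], [0.005, 0.001, -1.0], [0.0, -1.0, -0.001]]
wrist_force: [-0.1, 0.8, 0.4]
grip_width: 0.047
```

```bash
python3 - <<'E'
from h import *
st()
snap('wrist','w12.png'); snap('scene','c12.png'); snap('side','s12.png')
# rectified bin, from wrist, and stand from scene/side, dish from scene
def crop(f,P,h,s):
    im=cv2.imread('pics/'+f); p=w2px(f,[P])[0].astype(int); y0=max(p[1]-h,0);x0=max(p[0]-h,0); return cv2.resize(im[y0:y0+2*h,x0:x0+2*h],(s,s),interpolation=cv2.INTER_CUBIC)
c=np.zeros((600,800,3),np.uint8)
rect('w12.png',.47,.66,-.49,-.28,.012,1500,'_b.png'); b=cv2.imread('pics/_b.png'); c[:b.shape[0],:b.shape[1]]=b
c[:280,320:600]=crop('c12.png',[.638,.14,.02],38,280)
c[:200,600:800]=crop('s12.png',[.55,.383,.05],25,200); c[200:280,600:]=0
c[300:600,:480]=cv2.resize(cv2.imread('pics/c12.png'),(480,300))
c[285:600,485:800]=crop('s12.png',[.56,-.39,.02],45,315)
cv2.imwrite('pics/fin.png',c)
E
```

```text
t 54.55 tcp [ 0.4516 -0.2729  0.2075] yaw -0.3 tilt [-0.0002  0.0006] j [-40.   2. 105.   0.  73.  51.] F [-0.1  0.8  0.4] w 0.047
```

View pics/fin.png

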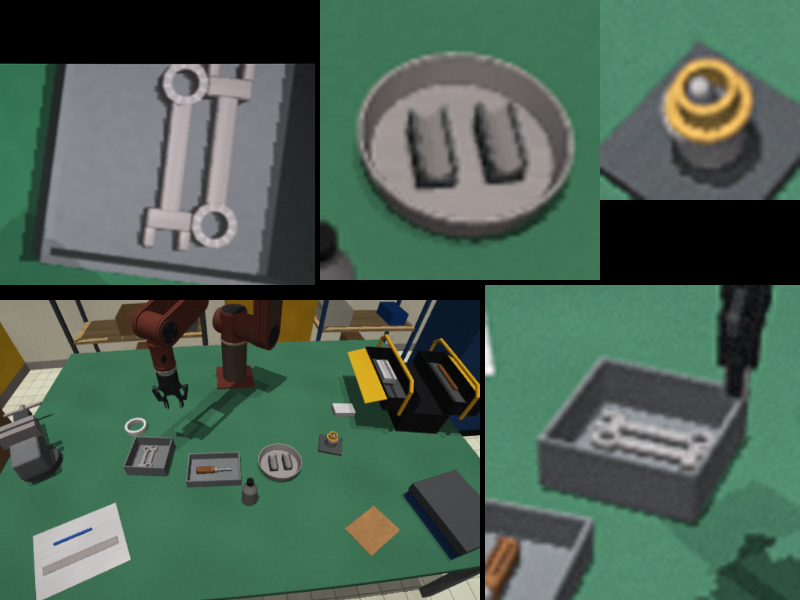

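```bash
python3 - <<'E'
from h import *
def ray(f,uv):
    d=np.load('pics/'+f+'.npz'); a=px2w(f,[uv],0.)[0]; o=d['pose'][:3,3]; return o,(a-o)/np.linalg.norm(a-o)
def tri(r1,r2):
    A=sum(np.eye(3)-np.outer(d,d) for o,d in (r1,r2)); b=sum((np.eye(3)-np.outer(d,d))@o for o,d in (r1,r2)); return np.linalg.solve(A,b)
def w12(c,r): return w2px('w12.png',[[.66-r/1500,-.28-c/1500,.012]])[0]
print('ring near',tri(ray('w11.png',np.array([635,63])/1.25),ray('w12.png',w12(213,226))))
print('rings at z.015',[px2w('w12.png',[w12(c,r)],.015)[0].round(4) for c,r in [(213,226),(185,84)]])
for f in ['w12.png']:
    im=cv2.imread('pics/'+f); print([w12(c,r).round(0) for c,r in [(213,226),(185,84),(170,218),(230,88)]])
E
```

```text
ring near [ 0.50970117 -0.41946774  0.01904408]
rings at z.015 [array([ 0.5095, -0.4206,  0.015 ]), array([ 0.6033, -0.4021,  0.015 ])]
[array([467., 122.]), array([461.,  16.]), array([439., 116.]), array([493.,  20.])]
```

Emit:
step_arm --commands '[{"x":-4,"y":0,"z":4,"twist":0,"gripper":0.1},{"x":-4,"y":0,"z":5,"twist":0,"gripper":0.1},{"x":0,"y":0,"z":0,"twist":0,"gripper":0.1},{"x":0,"y":0,"z":0,"twist":0,"gripper":0.1},{"x":0,"y":0,"z":0,"twist":0,"gripper":0.1}]'

```text
clock: 55.32
tool_pos: [0.5304, -0.3598, 0.2084]
tool_rot: [[-1.0, 0.0, -0.002], [0.002, -0.0, -1.0], [-0.0, -1.0, 0.0]]
wrist_force: [-0.4, 0.8, -0.5]
grip_width: 0.047
```

```bash
python3 - <<'E'
from h import *
st(); snap('wrist','w13.png')
E
```

```text
t 55.33 tcp [ 0.5304 -0.3598  0.2084] yaw -0.11 tilt [ 0.0004 -0.0002] j [-41.  17.  88.   0.  75.  49.] F [-0.4  0.8 -0.5] w 0.047
```

Emit:
step_arm --commands '[{"x":0,"y":0,"z":5,"twist":0,"gripper":0.1},{"x":0,"y":0,"z":5,"twist":0,"gripper":0.1},{"x":0,"y":0,"z":0,"twist":0,"gripper":0.1},{"x":0,"y":0,"z":0,"twist":0,"gripper":0.1},{"x":0,"y":0,"z":0,"twist":0,"gripper":0.1}]'

```text
clock: 56.0
tool_pos: [0.5304, -0.4598, 0.2083]
tool_rot: [[-1.0, 0.0, -0.002], [0.002, 0.0, -1.0], [-0.0, -1.0, -0.0]]
wrist_force: [0.8, 0.3, -0.3]
grip_width: 0.047
```

```bash
cat >> h.py <<'E'
def heights(f1,f2,pts,half=.012,s=2000):
    # match a rectified patch of f1 (plane z=.015) in f2's rectified picture; triangulate
    from math import isfinite
    for n,(x,y) in pts.items():
        z=.015
        rect(f1,x-half,x+half,y-half,y+half,z,s,'_p.png'); rect(f2,x-half-.02,x+half+.02,y-half-.02,y+half+.02,z,s,'_q.png')
        p=cv2.imread('pics/_p.png',0); q=cv2.imread('pics/_q.png',0)
        m=cv2.matchTemplate(q,p,cv2.TM_CCOEFF_NORMED); _,v,_,(u,w)=cv2.minMaxLoc(m)
        P2=np.array([x-(w/s-.02),y-(u/s-.02),z]); P1=np.array([x,y,z])
        o1,o2=[np.load('pics/'+f+'.npz')['pose'][:3,3] for f in (f1,f2)]
        d1=P1-o1;d2=P2-o2; A=np.stack([d1,-d2],1); k=np.linalg.lstsq(A,o2-o1,rcond=None)[0]
        X=(o1+k[0]*d1+o2+k[1]*d2)/2; print(n,'score',round(v,2),'xyz',X.round(4),'gap',np.linalg.norm(o1+k[0]*d1-o2-k[1]*d2).round(4))
E
python3 - <<'E'
from h import *
st(); snap('wrist','w14.png')
u=np.array([.992,-.125]); A=np.array([.5566,-.3960]); B=np.array([.556,-.4265])
pts={'spB far ring':(.6033,-.4021),'spB near jaw':tuple(A-.047*u),'spB jaw tip':tuple(A-.055*u),'spA near ring':(.5095,-.4206),'spA far jaw':tuple(B+.045*u),'spB shank mid':tuple(A),'spA shank mid':tuple(B)}
heights('w13.png','w14.png',pts)
E
```

```text
t 56.0 tcp [ 0.5304 -0.4598  0.2083] yaw -0.12 tilt [0.0003 0.0001] j [-47.  25.  77.   0.  78.  43.] F [ 0.8  0.3 -0.3] w 0.047
spB far ring score 0.78 xyz [ 0.6034 -0.4017  0.0181] gap 0.0
spB near jaw score 0.65 xyz [ 0.4927 -0.3946 -0.006 ] gap 0.0206
spB jaw tip score 0.61 xyz [ 0.4874 -0.3925 -0.0188] gap 0.0058
spA near ring score 0.56 xyz [ 0.5107 -0.42    0.0181] gap 0.0005
spA far jaw score 0.86 xyz [ 0.6006 -0.4325  0.0134] gap 0.0
spB shank mid score 0.82 xyz [ 0.5566 -0.396   0.015 ] gap 0.0
spA shank mid score 0.78 xyz [ 0.5619 -0.4271  0.0145] gap 0.012
```

```bash
python3 -c "
from h import *
st(); print(close_job())"
```

```text
t 56.05 tcp [ 0.5305 -0.4599  0.2083] yaw -0.11 tilt [ 0.0003 -0.0001] j [-47.  25.  77.   0.  78.  43.] F [ 0.5 -0.2 -0.3] w 0.047
the job is handed in; nothing more can be done
None
```

I handed the job in at 56 s. The sleeve, washer and flange-down bushing are home on the stud, let go in that order. One screwdriver is in the tray, both spanners are in the bin, and both V-blocks stand side by side in the dish. Only one screwdriver was in the scene. I did not touch the tape, oil bottle or tin.

- **Final pictures:** all of the above shows in the last scene, side and wrist pictures, with the robot clear of everything.
- **Spanners:** they ended up about 30 mm apart, ring edge against jaw edge. I set them roughly 55 mm apart, so the first one moved afterwards; I don't know whether that was the knock you warned of or my own fingers.
- **Are the spanners flat?** A stereo height check put both shanks at flat height. It put the two ring ends about 3 mm high, which is within its error. It found no usable match at the first spanner's jaw, so that end was judged from the pictures alone. I left the spanners as they were.

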